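# Weigh out look-alike holders and fill the rack

## Task

The white electrode holders standing loose on the bench look alike, but some are solid and some hollow, and only their weight tells: lift each to feel which it is. Stand a solid one flat in every empty pocket of the blue rack, leaving those already racked in their places, and stand every hollow one upright in the yellow tray. Solid ones left over when the rack is full stay upright on the bench, clear of rack and tray.

Things in the scene. Friction and masses are not known exactly. Their poses are not given: they have to be found in the camera images.
- holder_1_mid (a point): white electrode holder standing loose on the bench at the start: square base 46 x 46 x 26 mm with a round boss 34 mm diameter, 28 mm tall, centred on it; 54 mm tall in all. Origin at its centre, half-way up (27 mm above its foot), z up along the boss, x and y square to the base sides. Either solid (0.49 to 0.61 kg) or hollow (0.10 to 0.14 kg); all look the same. The boss can be gripped from above in any direction. May be absent.
- holder_2_mid (a point): white electrode holder standing loose on the bench at the start: square base 46 x 46 x 26 mm with a round boss 34 mm diameter, 28 mm tall, centred on it; 54 mm tall in all. Origin at its centre, half-way up (27 mm above its foot), z up along the boss, x and y square to the base sides. Either solid (0.49 to 0.61 kg) or hollow (0.10 to 0.14 kg); all look the same. The boss can be gripped from above in any direction. May be absent.
- holder_3_mid (a point): white electrode holder standing loose on the bench at the start: square base 46 x 46 x 26 mm with a round boss 34 mm diameter, 28 mm tall, centred on it; 54 mm tall in all. Origin at its centre, half-way up (27 mm above its foot), z up along the boss, x and y square to the base sides. Either solid (0.49 to 0.61 kg) or hollow (0.10 to 0.14 kg); all look the same. The boss can be gripped from above in any direction. May be absent.
- holder_4_mid (a point): white electrode holder standing loose on the bench at the start: square base 46 x 46 x 26 mm with a round boss 34 mm diameter, 28 mm tall, centred on it; 54 mm tall in all. Origin at its centre, half-way up (27 mm above its foot), z up along the boss, x and y square to the base sides. Either solid (0.49 to 0.61 kg) or hollow (0.10 to 0.14 kg); all look the same. The boss can be gripped from above in any direction. May be absent.
- holder_5_mid (a point): white electrode holder standing loose on the bench at the start: square base 46 x 46 x 26 mm with a round boss 34 mm diameter, 28 mm tall, centred on it; 54 mm tall in all. Origin at its centre, half-way up (27 mm above its foot), z up along the boss, x and y square to the base sides. Either solid (0.49 to 0.61 kg) or hollow (0.10 to 0.14 kg); all look the same. The boss can be gripped from above in any direction. May be absent.
- holder_6_mid (a point): white electrode holder standing loose on the bench at the start: square base 46 x 46 x 26 mm with a round boss 34 mm diameter, 28 mm tall, centred on it; 54 mm tall in all. Origin at its centre, half-way up (27 mm above its foot), z up along the boss, x and y square to the base sides. Either solid (0.49 to 0.61 kg) or hollow (0.10 to 0.14 kg); all look the same. The boss can be gripped from above in any direction. May be absent.
- holder_7_mid (a point): white electrode holder standing loose on the bench at the start: square base 46 x 46 x 26 mm with a round boss 34 mm diameter, 28 mm tall, centred on it; 54 mm tall in all. Origin at its centre, half-way up (27 mm above its foot), z up along the boss, x and y square to the base sides. Either solid (0.49 to 0.61 kg) or hollow (0.10 to 0.14 kg); all look the same. The boss can be gripped from above in any direction. May be absent.
- racked_1_mid (a point): solid electrode holder of the same shape and size, standing in pocket_1 of the rack at the start; origin at its centre, 27 mm above its foot. May be absent: then pocket_1 is empty.
- racked_2_mid (a point): solid electrode holder of the same shape and size, standing in pocket_2 of the rack at the start; origin at its centre, 27 mm above its foot. May be absent: then pocket_2 is empty.
- racked_3_mid (a point): solid electrode holder of the same shape and size, standing in pocket_3 of the rack at the start; origin at its centre, 27 mm above its foot. May be absent: then pocket_3 is empty.
- racked_4_mid (a point): solid electrode holder of the same shape and size, standing in pocket_4 of the rack at the start; origin at its centre, 27 mm above its foot. May be absent: then pocket_4 is empty.
- pocket_1 (a point): centre of the floor of one of the four square pockets, 58 x 58 mm, of the blue rack; axes square to the pocket sides, z up. Pocket walls rise 12 mm above the pocket floor; the pockets lie 2 by 2 at 68 mm pitch.
- pocket_2 (a point): centre of the floor of one of the four square pockets, 58 x 58 mm, of the blue rack; axes square to the pocket sides, z up. Pocket walls rise 12 mm above the pocket floor; the pockets lie 2 by 2 at 68 mm pitch.
- pocket_3 (a point): centre of the floor of one of the four square pockets, 58 x 58 mm, of the blue rack; axes square to the pocket sides, z up. Pocket walls rise 12 mm above the pocket floor; the pockets lie 2 by 2 at 68 mm pitch.
- pocket_4 (a point): centre of the floor of one of the four square pockets, 58 x 58 mm, of the blue rack; axes square to the pocket sides, z up. Pocket walls rise 12 mm above the pocket floor; the pockets lie 2 by 2 at 68 mm pitch.
- rack_mid (a point): centre of the underside, on the bench, of the blue rack: a plate 142 x 142 mm with four pockets, pocket floors 6 mm and wall tops 18 mm above the bench, fixed to the bench. A low rail, 24 mm high, runs along the far edge of the bench behind it
- tray_mid (a point): centre of the inner floor of the shallow yellow tray, which is fixed to the bench; the floor is 3 mm above the bench and flat over 84 mm (x axis) by 134 mm (y axis); walls rise to 25 mm above the bench; outside 92 x 142 mm; z up
There are look-alikes about, which are no part of the job. Leave any turquoise look-alike of the part that bears holder_5_mid alone.

How it is judged (in metres and radians):
At the end, for the whole second after the job is handed in: Each pocket holds a solid holder, on its floor, upright (0.12 rad), within 14 mm of centre, the racked ones in place; hollow ones stand upright (0.15 rad) in the tray, within 30 x 55 mm of its middle; spare solid ones stand on the bench, over 90 mm from the rack's centre, 65 mm from the tray's (((contact force between holder_1 and anything else below 2.5 N and (x of holder_1_mid in the frame of tray_mid between -0.03 and 0.03 m and y of holder_1_mid in the frame of tray_mid between -0.055 and 0.055 m and z of holder_1_mid in the frame of tray_mid below 0.033 m and angle between holder_1_mid's own z axis and vertical below 0.15 rad)) or (contact force between holder_1 and anything else above 2.5 N and ((horizontal distance between holder_1_mid and pocket_1 below 0.014 m and z of holder_1_mid in the frame of pocket_1 between 0.02 and 0.033 m and angle between holder_1_mid's own z axis and vertical below 0.12 rad) or (horizontal distance between holder_1_mid and pocket_2 below 0.014 m and z of holder_1_mid in the frame of pocket_2 between 0.02 and 0.033 m and angle between holder_1_mid's own z axis and vertical below 0.12 rad) or (horizontal distance between holder_1_mid and pocket_3 below 0.014 m and z of holder_1_mid in the frame of pocket_3 between 0.02 and 0.033 m and angle between holder_1_mid's own z axis and vertical below 0.12 rad) or (horizontal distance between holder_1_mid and pocket_4 below 0.014 m and z of holder_1_mid in the frame of pocket_4 between 0.02 and 0.033 m and angle between holder_1_mid's own z axis and vertical below 0.12 rad) or (height (world z) of holder_1_mid between 0.02 and 0.033 m and angle between holder_1_mid's own z axis and vertical below 0.15 rad and horizontal distance between holder_1_mid and rack_mid above 0.09 m and horizontal distance between holder_1_mid and tray_mid above 0.065 m)))) and ((contact force between holder_2 and anything else below 2.5 N and (x of holder_2_mid in the frame of tray_mid between -0.03 and 0.03 m and y of holder_2_mid in the frame of tray_mid between -0.055 and 0.055 m and z of holder_2_mid in the frame of tray_mid below 0.033 m and angle between holder_2_mid's own z axis and vertical below 0.15 rad)) or (contact force between holder_2 and anything else above 2.5 N and ((horizontal distance between holder_2_mid and pocket_1 below 0.014 m and z of holder_2_mid in the frame of pocket_1 between 0.02 and 0.033 m and angle between holder_2_mid's own z axis and vertical below 0.12 rad) or (horizontal distance between holder_2_mid and pocket_2 below 0.014 m and z of holder_2_mid in the frame of pocket_2 between 0.02 and 0.033 m and angle between holder_2_mid's own z axis and vertical below 0.12 rad) or (horizontal distance between holder_2_mid and pocket_3 below 0.014 m and z of holder_2_mid in the frame of pocket_3 between 0.02 and 0.033 m and angle between holder_2_mid's own z axis and vertical below 0.12 rad) or (horizontal distance between holder_2_mid and pocket_4 below 0.014 m and z of holder_2_mid in the frame of pocket_4 between 0.02 and 0.033 m and angle between holder_2_mid's own z axis and vertical below 0.12 rad) or (height (world z) of holder_2_mid between 0.02 and 0.033 m and angle between holder_2_mid's own z axis and vertical below 0.15 rad and horizontal distance between holder_2_mid and rack_mid above 0.09 m and horizontal distance between holder_2_mid and tray_mid above 0.065 m)))) and ((contact force between holder_3 and anything else below 2.5 N and (x of holder_3_mid in the frame of tray_mid between -0.03 and 0.03 m and y of holder_3_mid in the frame of tray_mid between -0.055 and 0.055 m and z of holder_3_mid in the frame of tray_mid below 0.033 m and angle between holder_3_mid's own z axis and vertical below 0.15 rad)) or (contact force between holder_3 and anything else above 2.5 N and ((horizontal distance between holder_3_mid and pocket_1 below 0.014 m and z of holder_3_mid in the frame of pocket_1 between 0.02 and 0.033 m and angle between holder_3_mid's own z axis and vertical below 0.12 rad) or (horizontal distance between holder_3_mid and pocket_2 below 0.014 m and z of holder_3_mid in the frame of pocket_2 between 0.02 and 0.033 m and angle between holder_3_mid's own z axis and vertical below 0.12 rad) or (horizontal distance between holder_3_mid and pocket_3 below 0.014 m and z of holder_3_mid in the frame of pocket_3 between 0.02 and 0.033 m and angle between holder_3_mid's own z axis and vertical below 0.12 rad) or (horizontal distance between holder_3_mid and pocket_4 below 0.014 m and z of holder_3_mid in the frame of pocket_4 between 0.02 and 0.033 m and angle between holder_3_mid's own z axis and vertical below 0.12 rad) or (height (world z) of holder_3_mid between 0.02 and 0.033 m and angle between holder_3_mid's own z axis and vertical below 0.15 rad and horizontal distance between holder_3_mid and rack_mid above 0.09 m and horizontal distance between holder_3_mid and tray_mid above 0.065 m)))) and ((contact force between holder_4 and anything else below 2.5 N and (x of holder_4_mid in the frame of tray_mid between -0.03 and 0.03 m and y of holder_4_mid in the frame of tray_mid between -0.055 and 0.055 m and z of holder_4_mid in the frame of tray_mid below 0.033 m and angle between holder_4_mid's own z axis and vertical below 0.15 rad)) or (contact force between holder_4 and anything else above 2.5 N and ((horizontal distance between holder_4_mid and pocket_1 below 0.014 m and z of holder_4_mid in the frame of pocket_1 between 0.02 and 0.033 m and angle between holder_4_mid's own z axis and vertical below 0.12 rad) or (horizontal distance between holder_4_mid and pocket_2 below 0.014 m and z of holder_4_mid in the frame of pocket_2 between 0.02 and 0.033 m and angle between holder_4_mid's own z axis and vertical below 0.12 rad) or (horizontal distance between holder_4_mid and pocket_3 below 0.014 m and z of holder_4_mid in the frame of pocket_3 between 0.02 and 0.033 m and angle between holder_4_mid's own z axis and vertical below 0.12 rad) or (horizontal distance between holder_4_mid and pocket_4 below 0.014 m and z of holder_4_mid in the frame of pocket_4 between 0.02 and 0.033 m and angle between holder_4_mid's own z axis and vertical below 0.12 rad) or (height (world z) of holder_4_mid between 0.02 and 0.033 m and angle between holder_4_mid's own z axis and vertical below 0.15 rad and horizontal distance between holder_4_mid and rack_mid above 0.09 m and horizontal distance between holder_4_mid and tray_mid above 0.065 m)))) and ((contact force between holder_5 and anything else below 2.5 N and (x of holder_5_mid in the frame of tray_mid between -0.03 and 0.03 m and y of holder_5_mid in the frame of tray_mid between -0.055 and 0.055 m and z of holder_5_mid in the frame of tray_mid below 0.033 m and angle between holder_5_mid's own z axis and vertical below 0.15 rad)) or (contact force between holder_5 and anything else above 2.5 N and ((horizontal distance between holder_5_mid and pocket_1 below 0.014 m and z of holder_5_mid in the frame of pocket_1 between 0.02 and 0.033 m and angle between holder_5_mid's own z axis and vertical below 0.12 rad) or (horizontal distance between holder_5_mid and pocket_2 below 0.014 m and z of holder_5_mid in the frame of pocket_2 between 0.02 and 0.033 m and angle between holder_5_mid's own z axis and vertical below 0.12 rad) or (horizontal distance between holder_5_mid and pocket_3 below 0.014 m and z of holder_5_mid in the frame of pocket_3 between 0.02 and 0.033 m and angle between holder_5_mid's own z axis and vertical below 0.12 rad) or (horizontal distance between holder_5_mid and pocket_4 below 0.014 m and z of holder_5_mid in the frame of pocket_4 between 0.02 and 0.033 m and angle between holder_5_mid's own z axis and vertical below 0.12 rad) or (height (world z) of holder_5_mid between 0.02 and 0.033 m and angle between holder_5_mid's own z axis and vertical below 0.15 rad and horizontal distance between holder_5_mid and rack_mid above 0.09 m and horizontal distance between holder_5_mid and tray_mid above 0.065 m)))) and ((contact force between holder_6 and anything else below 2.5 N and (x of holder_6_mid in the frame of tray_mid between -0.03 and 0.03 m and y of holder_6_mid in the frame of tray_mid between -0.055 and 0.055 m and z of holder_6_mid in the frame of tray_mid below 0.033 m and angle between holder_6_mid's own z axis and vertical below 0.15 rad)) or (contact force between holder_6 and anything else above 2.5 N and ((horizontal distance between holder_6_mid and pocket_1 below 0.014 m and z of holder_6_mid in the frame of pocket_1 between 0.02 and 0.033 m and angle between holder_6_mid's own z axis and vertical below 0.12 rad) or (horizontal distance between holder_6_mid and pocket_2 below 0.014 m and z of holder_6_mid in the frame of pocket_2 between 0.02 and 0.033 m and angle between holder_6_mid's own z axis and vertical below 0.12 rad) or (horizontal distance between holder_6_mid and pocket_3 below 0.014 m and z of holder_6_mid in the frame of pocket_3 between 0.02 and 0.033 m and angle between holder_6_mid's own z axis and vertical below 0.12 rad) or (horizontal distance between holder_6_mid and pocket_4 below 0.014 m and z of holder_6_mid in the frame of pocket_4 between 0.02 and 0.033 m and angle between holder_6_mid's own z axis and vertical below 0.12 rad) or (height (world z) of holder_6_mid between 0.02 and 0.033 m and angle between holder_6_mid's own z axis and vertical below 0.15 rad and horizontal distance between holder_6_mid and rack_mid above 0.09 m and horizontal distance between holder_6_mid and tray_mid above 0.065 m)))) and ((contact force between holder_7 and anything else below 2.5 N and (x of holder_7_mid in the frame of tray_mid between -0.03 and 0.03 m and y of holder_7_mid in the frame of tray_mid between -0.055 and 0.055 m and z of holder_7_mid in the frame of tray_mid below 0.033 m and angle between holder_7_mid's own z axis and vertical below 0.15 rad)) or (contact force between holder_7 and anything else above 2.5 N and ((horizontal distance between holder_7_mid and pocket_1 below 0.014 m and z of holder_7_mid in the frame of pocket_1 between 0.02 and 0.033 m and angle between holder_7_mid's own z axis and vertical below 0.12 rad) or (horizontal distance between holder_7_mid and pocket_2 below 0.014 m and z of holder_7_mid in the frame of pocket_2 between 0.02 and 0.033 m and angle between holder_7_mid's own z axis and vertical below 0.12 rad) or (horizontal distance between holder_7_mid and pocket_3 below 0.014 m and z of holder_7_mid in the frame of pocket_3 between 0.02 and 0.033 m and angle between holder_7_mid's own z axis and vertical below 0.12 rad) or (horizontal distance between holder_7_mid and pocket_4 below 0.014 m and z of holder_7_mid in the frame of pocket_4 between 0.02 and 0.033 m and angle between holder_7_mid's own z axis and vertical below 0.12 rad) or (height (world z) of holder_7_mid between 0.02 and 0.033 m and angle between holder_7_mid's own z axis and vertical below 0.15 rad and horizontal distance between holder_7_mid and rack_mid above 0.09 m and horizontal distance between holder_7_mid and tray_mid above 0.065 m)))) and ((horizontal distance between holder_1_mid and pocket_1 below 0.014 m and z of holder_1_mid in the frame of pocket_1 between 0.02 and 0.033 m and angle between holder_1_mid's own z axis and vertical below 0.12 rad) or (horizontal distance between holder_2_mid and pocket_1 below 0.014 m and z of holder_2_mid in the frame of pocket_1 between 0.02 and 0.033 m and angle between holder_2_mid's own z axis and vertical below 0.12 rad) or (horizontal distance between holder_3_mid and pocket_1 below 0.014 m and z of holder_3_mid in the frame of pocket_1 between 0.02 and 0.033 m and angle between holder_3_mid's own z axis and vertical below 0.12 rad) or (horizontal distance between holder_4_mid and pocket_1 below 0.014 m and z of holder_4_mid in the frame of pocket_1 between 0.02 and 0.033 m and angle between holder_4_mid's own z axis and vertical below 0.12 rad) or (horizontal distance between holder_5_mid and pocket_1 below 0.014 m and z of holder_5_mid in the frame of pocket_1 between 0.02 and 0.033 m and angle between holder_5_mid's own z axis and vertical below 0.12 rad) or (horizontal distance between holder_6_mid and pocket_1 below 0.014 m and z of holder_6_mid in the frame of pocket_1 between 0.02 and 0.033 m and angle between holder_6_mid's own z axis and vertical below 0.12 rad) or (horizontal distance between holder_7_mid and pocket_1 below 0.014 m and z of holder_7_mid in the frame of pocket_1 between 0.02 and 0.033 m and angle between holder_7_mid's own z axis and vertical below 0.12 rad) or (horizontal distance between racked_1_mid and pocket_1 below 0.014 m and z of racked_1_mid in the frame of pocket_1 between 0.02 and 0.033 m and angle between racked_1_mid's own z axis and vertical below 0.12 rad)) and ((horizontal distance between holder_1_mid and pocket_2 below 0.014 m and z of holder_1_mid in the frame of pocket_2 between 0.02 and 0.033 m and angle between holder_1_mid's own z axis and vertical below 0.12 rad) or (horizontal distance between holder_2_mid and pocket_2 below 0.014 m and z of holder_2_mid in the frame of pocket_2 between 0.02 and 0.033 m and angle between holder_2_mid's own z axis and vertical below 0.12 rad) or (horizontal distance between holder_3_mid and pocket_2 below 0.014 m and z of holder_3_mid in the frame of pocket_2 between 0.02 and 0.033 m and angle between holder_3_mid's own z axis and vertical below 0.12 rad) or (horizontal distance between holder_4_mid and pocket_2 below 0.014 m and z of holder_4_mid in the frame of pocket_2 between 0.02 and 0.033 m and angle between holder_4_mid's own z axis and vertical below 0.12 rad) or (horizontal distance between holder_5_mid and pocket_2 below 0.014 m and z of holder_5_mid in the frame of pocket_2 between 0.02 and 0.033 m and angle between holder_5_mid's own z axis and vertical below 0.12 rad) or (horizontal distance between holder_6_mid and pocket_2 below 0.014 m and z of holder_6_mid in the frame of pocket_2 between 0.02 and 0.033 m and angle between holder_6_mid's own z axis and vertical below 0.12 rad) or (horizontal distance between holder_7_mid and pocket_2 below 0.014 m and z of holder_7_mid in the frame of pocket_2 between 0.02 and 0.033 m and angle between holder_7_mid's own z axis and vertical below 0.12 rad) or (horizontal distance between racked_2_mid and pocket_2 below 0.014 m and z of racked_2_mid in the frame of pocket_2 between 0.02 and 0.033 m and angle between racked_2_mid's own z axis and vertical below 0.12 rad)) and ((horizontal distance between holder_1_mid and pocket_3 below 0.014 m and z of holder_1_mid in the frame of pocket_3 between 0.02 and 0.033 m and angle between holder_1_mid's own z axis and vertical below 0.12 rad) or (horizontal distance between holder_2_mid and pocket_3 below 0.014 m and z of holder_2_mid in the frame of pocket_3 between 0.02 and 0.033 m and angle between holder_2_mid's own z axis and vertical below 0.12 rad) or (horizontal distance between holder_3_mid and pocket_3 below 0.014 m and z of holder_3_mid in the frame of pocket_3 between 0.02 and 0.033 m and angle between holder_3_mid's own z axis and vertical below 0.12 rad) or (horizontal distance between holder_4_mid and pocket_3 below 0.014 m and z of holder_4_mid in the frame of pocket_3 between 0.02 and 0.033 m and angle between holder_4_mid's own z axis and vertical below 0.12 rad) or (horizontal distance between holder_5_mid and pocket_3 below 0.014 m and z of holder_5_mid in the frame of pocket_3 between 0.02 and 0.033 m and angle between holder_5_mid's own z axis and vertical below 0.12 rad) or (horizontal distance between holder_6_mid and pocket_3 below 0.014 m and z of holder_6_mid in the frame of pocket_3 between 0.02 and 0.033 m and angle between holder_6_mid's own z axis and vertical below 0.12 rad) or (horizontal distance between holder_7_mid and pocket_3 below 0.014 m and z of holder_7_mid in the frame of pocket_3 between 0.02 and 0.033 m and angle between holder_7_mid's own z axis and vertical below 0.12 rad) or (horizontal distance between racked_3_mid and pocket_3 below 0.014 m and z of racked_3_mid in the frame of pocket_3 between 0.02 and 0.033 m and angle between racked_3_mid's own z axis and vertical below 0.12 rad)) and ((horizontal distance between holder_1_mid and pocket_4 below 0.014 m and z of holder_1_mid in the frame of pocket_4 between 0.02 and 0.033 m and angle between holder_1_mid's own z axis and vertical below 0.12 rad) or (horizontal distance between holder_2_mid and pocket_4 below 0.014 m and z of holder_2_mid in the frame of pocket_4 between 0.02 and 0.033 m and angle between holder_2_mid's own z axis and vertical below 0.12 rad) or (horizontal distance between holder_3_mid and pocket_4 below 0.014 m and z of holder_3_mid in the frame of pocket_4 between 0.02 and 0.033 m and angle between holder_3_mid's own z axis and vertical below 0.12 rad) or (horizontal distance between holder_4_mid and pocket_4 below 0.014 m and z of holder_4_mid in the frame of pocket_4 between 0.02 and 0.033 m and angle between holder_4_mid's own z axis and vertical below 0.12 rad) or (horizontal distance between holder_5_mid and pocket_4 below 0.014 m and z of holder_5_mid in the frame of pocket_4 between 0.02 and 0.033 m and angle between holder_5_mid's own z axis and vertical below 0.12 rad) or (horizontal distance between holder_6_mid and pocket_4 below 0.014 m and z of holder_6_mid in the frame of pocket_4 between 0.02 and 0.033 m and angle between holder_6_mid's own z axis and vertical below 0.12 rad) or (horizontal distance between holder_7_mid and pocket_4 below 0.014 m and z of holder_7_mid in the frame of pocket_4 between 0.02 and 0.033 m and angle between holder_7_mid's own z axis and vertical below 0.12 rad) or (horizontal distance between racked_4_mid and pocket_4 below 0.014 m and z of racked_4_mid in the frame of pocket_4 between 0.02 and 0.033 m and angle between racked_4_mid's own z axis and vertical below 0.12 rad)) and horizontal distance between racked_1_mid and pocket_1 below 0.014 m and z of racked_1_mid in the frame of pocket_1 between 0.02 and 0.033 m and angle between each of racked_1_mid, racked_2_mid, racked_3_mid, racked_4_mid's own z axis and vertical below 0.12 rad and horizontal distance between racked_2_mid and pocket_2 below 0.014 m and z of racked_2_mid in the frame of pocket_2 between 0.02 and 0.033 m and horizontal distance between racked_3_mid and pocket_3 below 0.014 m and z of racked_3_mid in the frame of pocket_3 between 0.02 and 0.033 m and horizontal distance between racked_4_mid and pocket_4 below 0.014 m and z of racked_4_mid in the frame of pocket_4 between 0.02 and 0.033 m); the robot touches nothing.
It fails at once if a holder that was in the rack from the start is lifted out of its pocket (height (world z) of any of racked_1_mid, racked_2_mid, racked_3_mid, racked_4_mid above 0.06 m).
Of holder_1, holder_2, holder_3, holder_4, holder_5, holder_6, holder_7 only 6 to 7 are there at a start; the rules pass over those that are not, and their reading is None.
Of racked_1, racked_2, racked_3, racked_4 only 1 to 2 are there at a start; the rules pass over those that are not, and their reading is None.
At some moment in a run one of holder_1, holder_2, holder_3, holder_4, holder_5, holder_6, holder_7 may be knocked a few centimetres aside while the robot is not near it.
It also fails if it takes over 210 s, if anything falls off the work surface, if the arm or the gripper's body presses on something with over 40 N, if the wrist force passes 120 N, or if a joint passes its speed limit or range.

## Robot

A 7-joint arm with a two-finger parallel gripper is mounted at the origin on the work surface; the furniture and walls round the work are solid. World frame = base frame: x ahead of the robot, y to its left, z up, the work surface at z = 0. Lengths are in m, angles in degrees, forces in N, time in s.
With the tool pointing down it reaches from about 0.4 to 0.85 m from the base axis. Payload 6.9 kg.
Tool frame: the origin (TCP) lies at the very end of the fingers, on their centre line; the grasp point (between the pads) lies 19 mm behind it (ctrl.grasp_offset is the distance from the TCP to the grasp point, in m); x points along the fingers, y is the direction in which the jaws open and shut, and the axes are right-handed (so a half turn about x gives the same grasp; the last joint's range is limited). The gripper opens to 85 mm and grips with 20 to 120 N. Pads are 22 mm wide; open, the fingers measure 114 mm over their backs; the gripper's body (76 mm by 85 mm) begins 54 mm behind the grasp point. The pads swing forward as they close: fully open they stand 13 mm farther back than shut.
Start: joints at [79.097, 29.078, -13.613, 85.955, 7.202, 65.827, -8.869], TCP at [0.182, -0.598, 0.231] pointing down, gripper open.
Joint ranges: [-176.47, 176.47], [-13.61, 117.27], [-81.72, 77.17], [0.22, 143.17], [-87.28, 267.28], [10, 112.55], [-165.47, 165.47]. Speed limits (degrees/s): [136.94, 136.94, 180, 180, 180, 180, 180].

## Interface

Orientations are given as a 3x3 rotation matrix whose columns are the frame's x, y, z axes.
In Python, from cell import readout, optics, ctrl, finder gives the robot as it stands.
- The arm moves only by the tool arm_command, never from a script. Its argument "deltas" is a list that holds one entry, the list of rows, each a list of 7 numbers: the turn, a rotation vector about the world's x, y, z in rad, then the shift along the world's x, y, z in mm, then the finger opening in mm, from 0 to 85.4. In form: [[[wx, wy, wz, tx, ty, tz, grip], ...]]. A call has 1 to 12 rows; each row is the pose to reach, as a shift and turn from the pose commanded when the call began; what a row does not reach only later rows make up. A row lasts 1/10 s, in which the tool goes at most 50 mm and 8.59 degrees, less where a joint would pass 70% of its speed; a pose out of reach is approached as far as the arm can. A call with a gripper value outside its range is refused whole. The fingers move at their own pace and stop on an object; the grip force is fixed at half the most. Time passes only in rows, so rows that repeat a pose let the fingers close. It gives the time, the measured TCP pose, the force and the opening at its end, in the units of the state.
- readout.get_state(): the state, without advancing time (a new reading comes with each control period).
- optics.grab_frame(name): name is "scene" or "top" or "wrist"; returns the picture (384x512x3 uint8, blue, green, red); there is no depth.
- optics.get_calibration(name): a dict with "K" (3x3 intrinsics, pixels), "dist_coeffs" ([k1, k2, p1, p2, k3] as OpenCV has them; the pictures are not rectified), "R" (3x3) and "t" (3): a world point X has camera coordinates R X + t; the wrist camera has in their place "mount" (4x4, takes a point from camera to tool coordinates, whose origin is the TCP and whose axes are the tool frame's). Camera axes: x right, y down, z forward; pixel columns grow to the right and rows downward; lengths in m; the calibration is good to about 2 mm. A picture is of the moment at which its call begins: read the wrist's pose just before it. get_calibration takes no time and is no camera call.
- ctrl.hand_in(): hands the job in, once; it reports no verdict.
Trained networks look in the newest picture that a camera, given by its name, has taken for a name from the list of things; names that differ only in an ending like _2 or _b are one class to them, and where a whole thing is asked for, a point or a joint stands for the part that bears it (a point fixed in the world has none). Each returns a list of dicts, best first, with "confidence" (0 to 1); they miss things now and then, are a little off and sometimes report something else, mostly with a low value. They report only what shows in the picture. A call takes as long as a camera call. They do not tell look-alikes from the thing itself.
- finder.boxes_of(camera, label): "position" ([x, y, z] in m, in world coordinates, good to about 4 mm: the middle of the surface that is visible of it).
- finder.silhouettes(camera, label): "pixels" (384x512 bool, what is visible of it).
- finder.spot_point(camera, label): "position" ([x, y, z] in m, in world coordinates, good to about 4 mm: a listed point, or the origin of a listed thing).
The state is a dict: "t": time; "joint_positions": joint angles; "joint_velocities": joint speeds; "joint_efforts": joint torques, N m; "position": TCP position; "ee_rot": TCP orientation; "force": force on the tool from outside, world axes, zero at the start; "wrist_torque": the same for the moment, N m; "gripper_width": finger opening in m.
Only numpy, scipy, OpenCV 4.12 (cv2) and the standard library are available. Lean on these libraries where they do the work, as an engineer would, in place of code of your own. Each camera call takes 0.05 s, during which the arm holds its last target.

## Working session

There is one attempt and no reset: what is moved stays moved. The work goes in short steps, Python scripts to look and compute and a tool call to move; the robot and the scene stay as the last step left them, time stands still between calls to the robot, and variables do not carry over. Pictures are saved under pics/ and viewed, and the job is handed in when it is done.

Besides the shell and the picture viewer there is one more tool, called after "Call:" as a command line: name --argument value ..., lists and objects as JSON in quotes. arm_command: Moves the arm, as the interface text tells. Its arguments: {"type":"object","properties":{"deltas":{"type":"array","items":{"type":"array","items":{"type":"array","items":{"type":"number"}}}}},"required":["deltas"]}

```bash
ls; mkdir -p pics
cat > h.py <<'E'
from cell import readout, optics, ctrl, finder
import numpy as np, cv2
def snap(cam,name,f=1.5):
    im=optics.grab_frame(cam); cv2.imwrite('pics/%s.png'%name,cv2.resize(im,None,fx=f,fy=f,interpolation=cv2.INTER_CUBIC)); return im
E
python3 - <<'E'
from h import *
s=readout.get_state(); print(s)
print(ctrl.grasp_offset)
snap('top','top0');snap('scene','scene0')
for l in ['holder_1_mid','racked_1_mid','pocket_1','rack_mid','tray_mid']:
  for cam in ['top','scene']:
    print(l,cam,[(np.round(d['position'],3).tolist(),round(d['confidence'],2)) for d in finder.spot_point(cam,l)])
for c in ['top','scene','wrist']: print(optics.get_calibration(c))
E
```

```text
pics
{'t': 0.0, 'joint_positions': array([ 79.09742714,  29.12550879, -13.60982678,  86.01075518,
         7.19929388,  65.82636162,  -8.86939164]), 'joint_velocities': array([-0.00636004, -0.06449672, -0.01237942, -0.00516117,  0.02030247,
       -0.00278833, -0.15563742]), 'joint_efforts': array([ 7.59512841e-04, -6.20583630e+01, -2.18674958e+00, -2.49644583e+01,
        1.25704598e-02,  1.22270611e-02,  3.41494581e-05]), 'position': array([ 0.18197706, -0.59737656,  0.23041806]), 'ee_rot': array([[-5.16676214e-04,  2.91502306e-01, -9.56569986e-01],
       [ 1.74219616e-03, -9.56568400e-01, -2.91502764e-01],
       [-9.99998349e-01, -1.81714510e-03, -1.36180577e-05]]), 'force': array([ 0.48038878, -0.10896327,  0.66523701]), 'wrist_torque': array([ 0.03647413, -0.01204899,  0.0232591 ]), 'gripper_width': 0.0853950434522044}
0.0187
holder_1_mid top [([0.452, 0.369, 0.006], 0.6), ([0.506, 0.103, 0.025], 0.56)]
holder_1_mid scene [([0.508, 0.101, 0.028], 0.93)]
racked_1_mid top [([0.326, 0.302, 0.028], 0.38)]
racked_1_mid scene []
pocket_1 top [([0.42, 0.181, 0.002], 0.82), ([0.484, 0
[... 1235 characters left out ...]
       [ 0.63504649, -0.49600015, -0.59219913]]), 't': array([0.21849403, 0.19685041, 1.07645001])}
{'K': array([[271.31835391,   0.        , 250.41277994],
       [  0.        , 271.31835391, 191.32381832],
       [  0.        ,   0.        ,   1.        ]]), 'dist_coeffs': array([-0.05587466,  0.        ,  0.        ,  0.        ,  0.        ]), 'mount': array([[-4.78713567e-05, -2.62815837e-01,  9.64846016e-01,
        -1.42885657e-01],
       [ 9.99999997e-01, -7.71216566e-05,  2.86082581e-05,
         9.20320367e-04],
       [ 6.68918198e-05,  9.64846014e-01,  2.62815840e-01,
        -6.58719608e-02],
       [ 0.00000000e+00,  0.00000000e+00,  0.00000000e+00,
         1.00000000e+00]])}
```

View pics/top0.png

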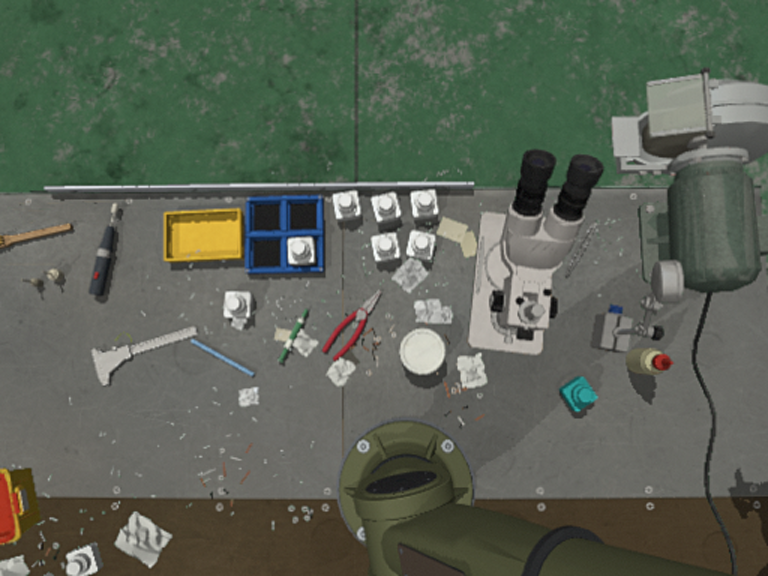

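View pics/scene0.png

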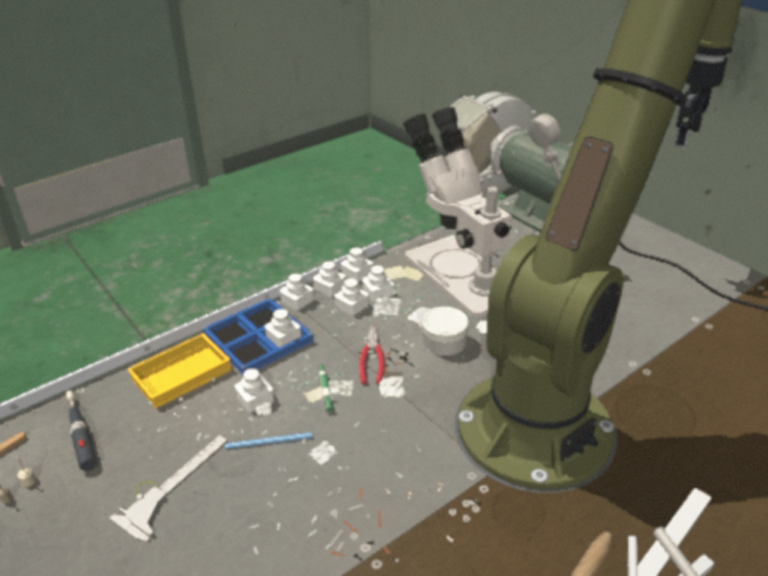

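Run:
```python
import cv2,numpy as np
a=cv2.imread('pics/top0.png')
x=cv2.resize(a[480:576,0:160],(640,384),interpolation=cv2.INTER_CUBIC)
y=cv2.resize(a[170:330,150:480],(792,384),interpolation=cv2.INTER_CUBIC)
cv2.imwrite('pics/z0.png',x);cv2.imwrite('pics/z1.png',y)
```

```text
(no output)
```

View pics/z0.png

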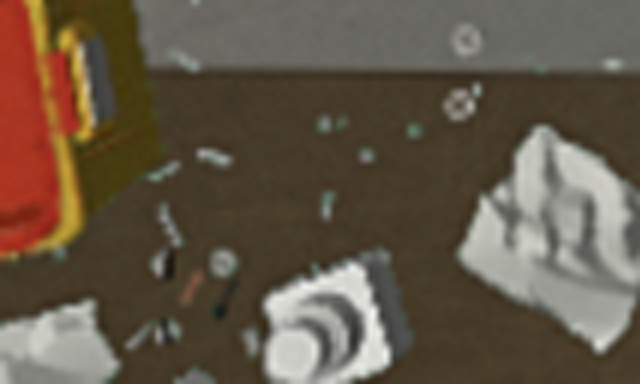

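View pics/z1.png

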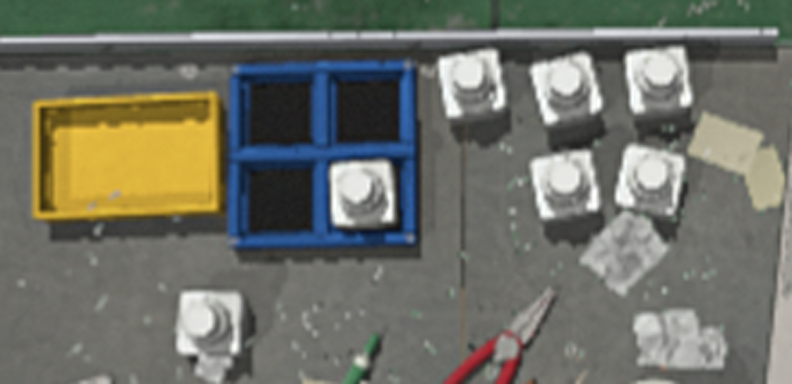

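```bash
cat >> h.py <<'E'
def ray(cam,uv,z,T=None):
    c=optics.get_calibration(cam); K,D=c['K'],c['dist_coeffs']
    n=cv2.undistortPoints(np.array([[uv]],float),K,D)[0,0]; d=np.array([n[0],n[1],1.])
    if cam=='wrist':
        M=T@c['mount']; R=M[:3,:3]; o=M[:3,3]; dw=R@d
    else:
        R,t=np.array(c['R']),np.array(c['t']); o=-R.T@t; dw=R.T@d
    return o+dw*(z-o[2])/dw[2]
def tcp():
    s=readout.get_state(); T=np.eye(4); T[:3,:3]=s['ee_rot']; T[:3,3]=s['position']; return T
E
python3 - <<'E'
from h import *
# zoom z1 -> orig px : u=(x/2.4+150)/1.5 
f=lambda x,y:((x/2.4+150)/1.5,(y/2.4+170)/1.5)
for n,p in dict(A=(472,77),B=(568,83),C=(660,73),D=(566,180),E=(650,177),F=(207,322),R=(362,190)).items():
    print(n,np.round(ray('top',f(*p),.06 if n=='R' else .054),3))
print('pockets/rack corners',[np.round(ray('top',f(*p),.018),3)[:2].tolist() for p in [(235,67),(412,63),(412,243),(232,245)]])
print('tray corners',[np.round(ray('top',f(*p),.025),3)[:2].tolist() for p in [(33,103),(218,95),(220,205),(37,215)]])
print('G',np.round(ray('top',(( 298/4)/1.5,(480+352/4)/1.5),.054),3))
print('thing base corners at z=.026', [np.round(ray('top',((x/4)/1.5,(480+y/4)/1.5),.026),3).tolist() for x,y in [(265,295),(362,260),(392,350)]])
print(-optics.get_calibration('top')['R'].T@optics.get_calibration('top')['t'])
E
```

```text
A [0.501 0.099 0.054]
B [0.495 0.029 0.054]
C [ 0.502 -0.039  0.054]
D [0.423 0.03  0.054]
E [ 0.425 -0.031  0.054]
F [0.321 0.291 0.054]
R [0.416 0.179 0.06 ]
pockets/rack corners [[0.52, 0.284], [0.521, 0.148], [0.382, 0.147], [0.382, 0.283]]
tray corners [[0.491, 0.437], [0.496, 0.295], [0.411, 0.291], [0.405, 0.43]]
G [-0.123  0.557  0.054]
thing base corners at z=.026 [[-0.11, 0.588, 0.026], [-0.094, 0.545, 0.026], [-0.132, 0.531, 0.026]]
[0.24495043 0.02748596 1.03711292]
```

Run:
```python
from h import *
def tri(a,b):
    cs=[]
    for cam,uv in [('top',a),('scene',b)]:
        c=optics.get_calibration(cam); R,t=np.array(c['R']),np.array(c['t']).ravel()
        n=cv2.undistortPoints(np.array([[uv]],float),c['K'],c['dist_coeffs'])[0,0]
        o=-R.T@t; d=R.T@np.array([n[0],n[1],1]); cs.append((o,d/np.linalg.norm(d)))
    A=sum(np.eye(3)-np.outer(d,d) for o,d in cs); b=sum((np.eye(3)-np.outer(d,d))@o for o,d in cs)
    X=np.linalg.solve(A,b); return np.round(X,3),[round(np.linalg.norm(np.cross(X-o,d)),3) for o,d in cs]
print(tri((538/1.5,158/1.5),(416/1.5,122/1.5)), tri((585/1.5,162/1.5),(445/1.5,116/1.5)))
print(tri((535/1.5,312/1.5),(491/1.5,195/1.5)))
print('cup',tri((422/1.5,352/1.5),(444/1.5,322/1.5)))
print('grinder post',tri((665/1.5,275/1.5),(545/1.5,130/1.5)))
```

```text
(array([ 0.499, -0.181,  0.281]), [np.float64(0.003), np.float64(0.003)]) (array([ 0.494, -0.247,  0.278]), [np.float64(0.004), np.float64(0.004)])
(array([ 0.295, -0.185,  0.211]), [np.float64(0.001), np.float64(0.001)])
cup (array([ 0.238, -0.03 ,  0.043]), [np.float64(0.001), np.float64(0.001)])
grinder post (array([ 0.336, -0.352,  0.272]), [np.float64(0.005), np.float64(0.005)])
```

Call:
arm_command --deltas '[[[0, 0, 0, 0, 0, 50, 85], [0, 0, 0, 0, 0, 100, 85], [0, 0, 0, 0, 0, 150, 85], [0, 0, 0, 0, 0, 200, 85], [0, 0, 0.085, 17, 44, 220, 80], [0, 0, 0.17, 34, 88, 220, 75], [0, 0, 0.255, 51, 132, 220, 70], [0, 0, 0.34, 68, 176, 220, 65], [0, 0, 0.425, 85, 220, 220, 60], [0, 0, 0.51, 102, 264, 220, 55], [0, 0, 0.595, 119, 308, 220, 50], [0, 0, 0.68, 136, 352, 220, 50]]]'

```text
t: 1.8
position: [0.3184, -0.2438, 0.4515]
ee_rot: [[0.0, 0.83, -0.558], [-0.001, -0.558, -0.83], [-1.0, 0.001, 0.001]]
force: [0.4, 0.0, -0.1]
gripper_width: 0.05
```

Call:
arm_command --deltas '[[[0, 0, 0.08, 17, 46, 0, 50], [0, 0, 0.16, 34, 92, 0, 50], [0, 0, 0.24, 51, 138, 0, 50], [0, 0, 0.32, 68, 184, 0, 50], [0, 0, 0.4, 85, 230, 0, 50], [0, 0, 0.48, 102, 276, 0, 50], [0, 0, 0.56, 115, 310, -20, 50], [0, 0, 0.592, 122, 324, -60, 50], [0, 0, 0.592, 122, 324, -100, 50], [0, 0, 0.592, 122, 324, -130, 50], [0, 0, 0.592, 122, 324, -130, 50]]]'

```text
t: 2.9
position: [0.4382, 0.0773, 0.3184]
ee_rot: [[-0.006, 1.0, -0.002], [-0.001, -0.002, -1.0], [-1.0, -0.006, 0.001]]
force: [0.5, -1.0, 0.6]
gripper_width: 0.0498
```

Run:
```python
from h import *
T=tcp(); print(np.round(T,4)); snap('wrist','w1'); print(readout.get_state()['force'])
for l in ['holder_1_mid','pocket_1','tray_mid','rack_mid']:
    print(l,[(np.round(d['position'],3).tolist(),round(d['confidence'],2)) for d in finder.spot_point('wrist',l)])
```

```text
[[-0.0062  1.     -0.0024  0.4382]
 [-0.0011 -0.0024 -1.      0.0773]
 [-1.     -0.0062  0.0011  0.3184]
 [ 0.      0.      0.      1.    ]]
[ 0.12779624 -0.39199636  0.49861687]
holder_1_mid [([0.504, 0.106, 0.027], 0.65)]
pocket_1 [([0.49, 0.186, 0.008], 0.93), ([0.486, 0.253, 0.005], 0.71), ([0.422, 0.185, 0.006], 0.62), ([0.421, 0.246, 0.01], 0.57)]
tray_mid []
rack_mid [([0.458, 0.218, 0.002], 0.63)]
```

View pics/w1.png

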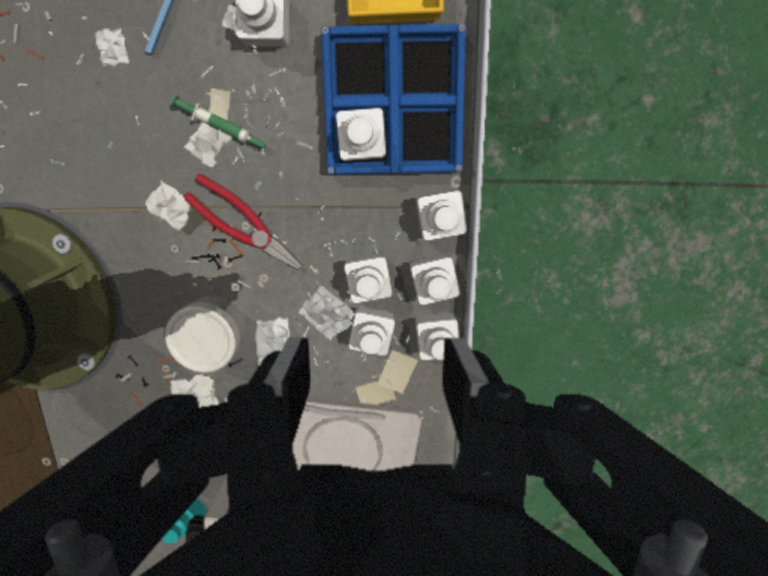

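Run:
```python
import cv2
a=cv2.imread('pics/w1.png')
cv2.imwrite('pics/z2.png',cv2.resize(a[180:370,320:490],None,fx=3.2,fy=3.1,interpolation=cv2.INTER_CUBIC))
cv2.imwrite('pics/z3.png',cv2.resize(a[0:190,310:490],None,fx=3,fy=3,interpolation=cv2.INTER_CUBIC))
```

```text
(no output)
```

View pics/z2.png

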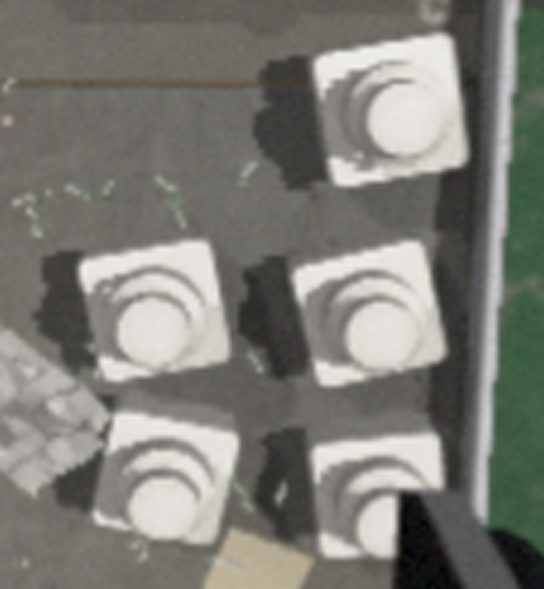

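View pics/z3.png

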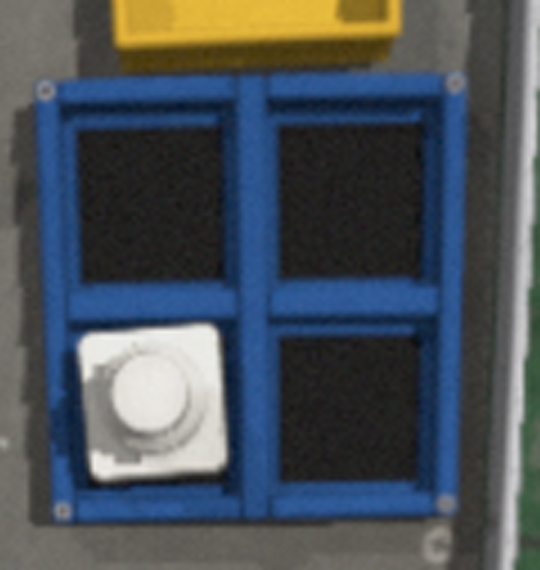

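Run:
```python
from h import *
T=tcp()
f=lambda x,y:((x/3.2+320)/1.5,(y/3.1+180)/1.5)
g=lambda x,y:((x/3+310)/1.5,(y/3)/1.5)
w=lambda p,z,f=f: np.round(ray('wrist',f(*p),z,T),4)[:2]
H=dict(A=((403,117),[(315,58),(450,33),(467,162),(335,187)]),B=((381,335),[(295,270),(420,240),(445,355),(318,386)]),
 C=((383,520),[(312,448),(440,433)]),D=((152,329),[(80,262),(208,240),(230,357),(105,382)]),E=((162,506),[(118,408),(238,432),(214,544),(95,522)]))
for n,(b,c) in H.items():
    P=[w(p,.026) for p in c]; d=P[1]-P[0]; o='' if len(P)<4 else (np.mean(P,0),np.linalg.norm(d))
    print(n,w(b,.054),round(np.degrees(np.arctan2(d[1],d[0])),1),o)
P=[w(p,.018,g) for p in [(45,90),(455,83),(445,503),(63,511)]]; print(P,np.mean(P,0),P[1]-P[0],P[3]-P[0],P[2]-P[1])
print('racked', w((151,395),.060,g))
```

```text
A [0.5126 0.1036] 10.7 (array([0.513625, 0.103025]), np.float64(0.04538413819827366))
B [0.5083 0.0302] 14.0 (array([0.508575, 0.030525]), np.float64(0.044214251096224615))
C [ 0.5116 -0.0377] 7.0 
D [0.433  0.0326] 10.0 (array([0.433875, 0.031775]), np.float64(0.04478448392021507))
E [ 0.4359 -0.0319] -12.6 (array([ 0.4372, -0.0323]), np.float64(0.04386342439892262))
[array([0.3923, 0.2868]), array([0.5282, 0.289 ]), array([0.5301, 0.1531]), array([0.3947, 0.1506])] [0.461325 0.219875] [0.1359 0.0022] [ 0.0024 -0.1362] [ 0.0019 -0.1359]
racked [0.4277 0.1853]
```

Call:
arm_command --deltas '[[[0, 0, 0, 15, 5, -40, 60], [0, 0, 0.05, 30, 10, -80, 60], [0, 0, 0.1, 50, 15, -120, 60], [0, 0, 0.15, 67, 23, -160, 60], [0, 0, 0.187, 67, 23, -195, 60], [0, 0, 0.187, 67, 23, -200, 60], [0, 0, 0.187, 67, 23, -200, 60], [0, 0, 0.187, 67, 23, -200, 60]]]'

```text
t: 3.95
position: [0.5083, 0.1015, 0.1235]
ee_rot: [[0.003, 0.983, 0.182], [0.0, 0.182, -0.983], [-1.0, 0.003, 0.0]]
force: [-0.2, 0.8, 0.0]
gripper_width: 0.0599
```

Run:
```python
from h import *
T=tcp(); print(np.round(T,4)); snap('wrist','w2'); print(readout.get_state()['force'])
```

```text
[[ 3.100e-03  9.834e-01  1.816e-01  5.083e-01]
 [ 4.000e-04  1.816e-01 -9.834e-01  1.015e-01]
 [-1.000e+00  3.100e-03  2.000e-04  1.235e-01]
 [ 0.000e+00  0.000e+00  0.000e+00  1.000e+00]]
[ 1.09251791 -0.51128819  0.32953785]
```

View pics/w2.png

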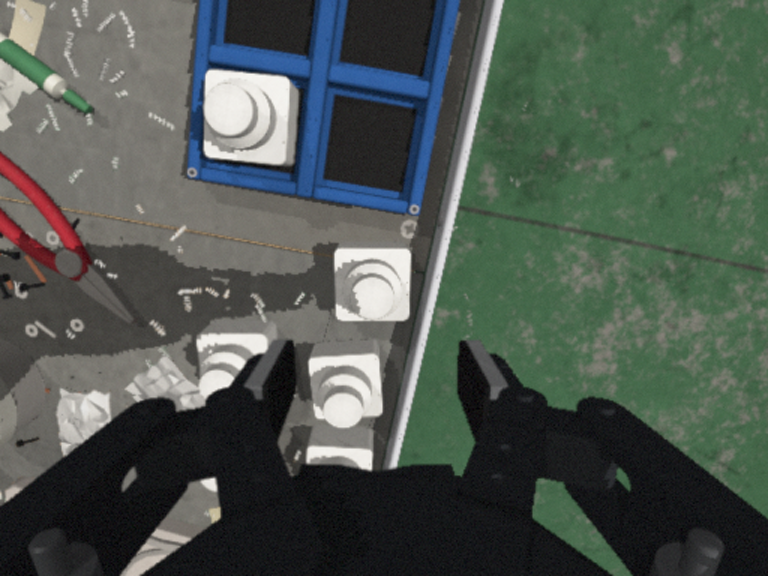

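Run:
```python
from h import *
T=tcp()
w=lambda p,z: np.round(ray('wrist',(p[0]/1.5,p[1]/1.5),z,T),4)[:2]
print('A',w((374,297),.054),'base',np.mean([w(p,.026) for p in [(334,249),(410,249),(409,321),(334,321)]],0))
print('B',w((342,410),.054)); print('D',w((217,378),.054))
print('rack corners',w((193,172),.018),w((415,209),.018))
print('racked',w((230,107),.06))
```

```text
A [0.507  0.1031] base [0.505825 0.101575]
B [0.5009 0.0308]
D [0.4259 0.0381]
rack corners [0.3889 0.1493] [0.5232 0.1514]
racked [0.4221 0.1853]
```

Call:
arm_command --deltas '[[[0, 0, 0, -2, 0, -30, 60], [0, 0, 0, -2, 0, -60, 60], [0, 0, 0, -2, 0, -80, 60], [0, 0, 0, -2, 0, -88, 60], [0, 0, 0, -2, 0, -90, 60], [0, 0, 0, -2, 0, -90, 60]]]'

```text
t: 4.6
position: [0.506, 0.1014, 0.0325]
ee_rot: [[0.002, 0.983, 0.183], [0.0, 0.183, -0.983], [-1.0, 0.002, 0.0]]
force: [-0.0, 0.2, -0.1]
gripper_width: 0.0597
```

Close and lift 60 mm.

Call:
arm_command --deltas '[[[0, 0, 0, 0, 0, -2, 20], [0, 0, 0, 0, 0, -2, 20], [0, 0, 0, 0, 0, -2, 20], [0, 0, 0, 0, 0, -2, 20], [0, 0, 0, 0, 0, -2, 20], [0, 0, 0, 0, 0, 15, 20], [0, 0, 0, 0, 0, 40, 20], [0, 0, 0, 0, 0, 65, 20], [0, 0, 0, 0, 0, 65, 20], [0, 0, 0, 0, 0, 65, 20], [0, 0, 0, 0, 0, 65, 20], [0, 0, 0, 0, 0, 65, 20]]]'

```text
t: 5.8
position: [0.5044, 0.1007, 0.0951]
ee_rot: [[-0.002, 0.983, 0.183], [-0.001, 0.183, -0.983], [-1.0, -0.002, 0.0]]
force: [-0.1, 0.4, -4.8]
gripper_width: 0.0322
```

Run:
```python
from h import *
T=tcp(); print(np.round(T,4)); snap('wrist','w3'); print(readout.get_state()['force'],readout.get_state()['gripper_width'])
print(readout.get_state()['force'])
```

```text
[[-2.200e-03  9.831e-01  1.830e-01  5.044e-01]
 [-5.000e-04  1.830e-01 -9.831e-01  1.007e-01]
 [-1.000e+00 -2.200e-03  1.000e-04  9.510e-02]
 [ 0.000e+00  0.000e+00  0.000e+00  1.000e+00]]
[ 0.07486781 -0.03653621 -4.68455531] 0.03211270527200418
[ 0.07486781 -0.03653621 -4.68455531]
```

View pics/w3.png

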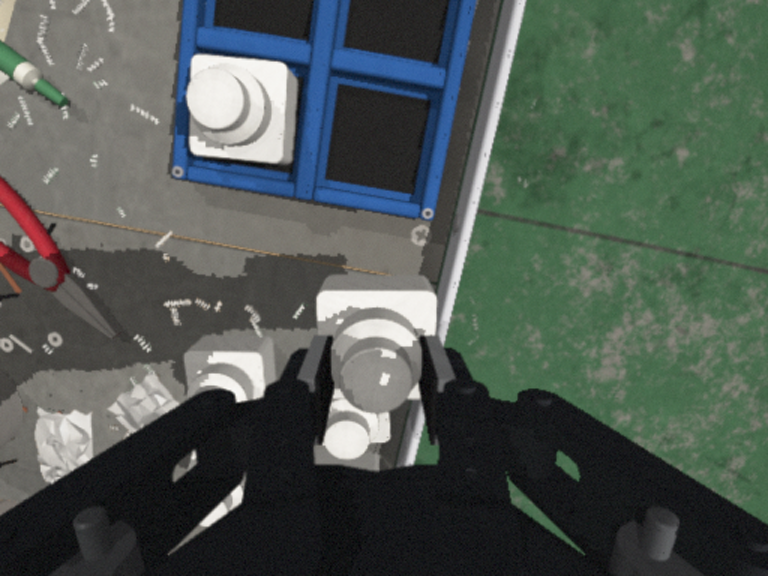

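Run:
```python
from h import *
T=tcp()
w=lambda p,z: np.round(ray('wrist',(p[0]/1.5,p[1]/1.5),z,T),4)[:2]
print('rack corners',w((180,172),.018),w((428,213),.018))
print('B',w((345,437),.054))
```

```text
rack corners [0.3895 0.1492] [0.523  0.1517]
B [0.5003 0.0325]
```

Call:
arm_command --deltas '[[[0, 0, -0.05, -4, 40, 10, 20], [0, 0, -0.1, -8, 80, 10, 20], [0, 0, -0.165, -12, 120, 10, 20], [0, 0, -0.165, -16, 145, 5, 20], [0, 0, -0.165, -16, 152, -10, 20], [0, 0, -0.165, -16, 152, -30, 20], [0, 0, -0.165, -16, 152, -40, 20], [0, 0, -0.165, -16, 152, -50, 20], [0, 0, -0.165, -16, 152, -50, 20], [0, 0, -0.165, -16, 152, -50, 20]]]'

```text
t: 6.85
position: [0.4894, 0.2529, 0.0464]
ee_rot: [[-0.0, 1.0, 0.018], [0.0, 0.018, -1.0], [-1.0, -0.0, -0.0]]
force: [0.5, 0.1, -4.8]
gripper_width: 0.0323
```

Call:
arm_command --deltas '[[[0, 0, 0, 0, 0, -5, 20], [0, 0, 0, 0, 0, -8, 20], [0, 0, 0, 0, 0, -8, 20], [0, 0, 0, 0, 0, -8, 20]]]'

```text
t: 7.25
position: [0.4892, 0.2532, 0.0384]
ee_rot: [[0.0, 1.0, 0.019], [0.0, 0.019, -1.0], [-1.0, 0.0, -0.0]]
force: [-0.2, 0.6, -4.8]
gripper_width: 0.0317
```

Call:
arm_command --deltas '[[[0, 0, 0, 0, 0, -2, 20], [0, 0, 0, 0, 0, -2, 20], [0, 0, 0, 0, 0, -2, 55], [0, 0, 0, 0, 0, -2, 55], [0, 0, 0, 0, 0, -2, 55], [0, 0, 0, 0, 0, 10, 55], [0, 0, 0, 0, 0, 50, 55], [0, 0, 0, 0, -50, 80, 55], [0, 0, 0, 5, -100, 100, 60], [0, 0, 0, 10, -150, 100, 60], [0, 0, 0, 12, -180, 100, 60], [0, 0, 0, 12, -180, 100, 60]]]'

```text
t: 8.45
position: [0.5017, 0.0657, 0.1387]
ee_rot: [[-0.0, 1.0, 0.009], [-0.004, 0.009, -1.0], [-1.0, -0.0, 0.004]]
force: [-0.1, 0.3, -0.1]
gripper_width: 0.0601
```

Run:
```python
from h import *
T=tcp(); print(np.round(T,4)); snap('wrist','w4'); print(readout.get_state()['force'])
```

```text
[[-4.000e-04  1.000e+00  9.500e-03  5.017e-01]
 [-4.400e-03  9.500e-03 -9.999e-01  6.570e-02]
 [-1.000e+00 -4.000e-04  4.400e-03  1.387e-01]
 [ 0.000e+00  0.000e+00  0.000e+00  1.000e+00]]
[0.4680914  0.60401585 0.51191441]
```

View pics/w4.png

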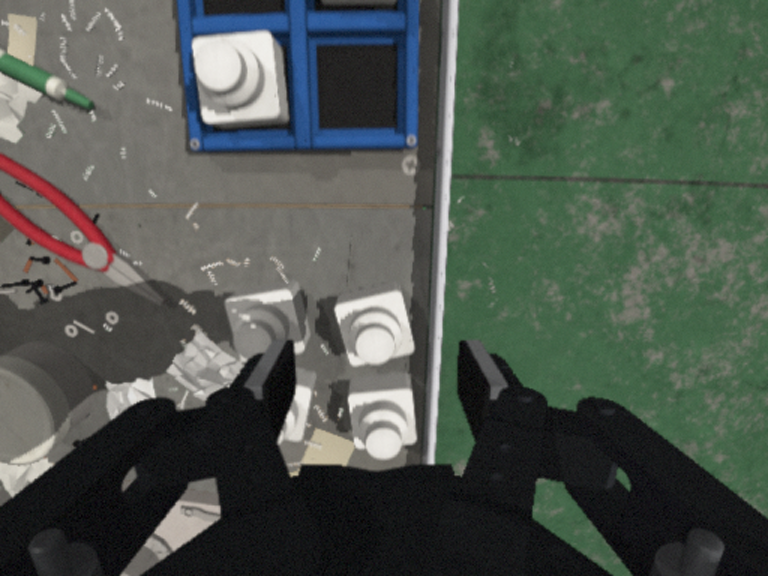

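```bash
cat >> h.py <<'E'
def W(p,z=.054):
    return np.round(ray('wrist',(p[0]/1.5,p[1]/1.5),z,tcp()),4)[:2]
E
python3 - <<'E'
from h import *
print('B',W((375,346)),W((374,328),.026),'C',W((384,440)))
E
```

```text
B [0.5013 0.0356] [0.5006 0.0364] C [ 0.508  -0.0309]
```

Run:
```python
from h import *
print(np.round(tcp(),4)); print('B',W((375,346)))
```

```text
[[ 3.000e-04  9.999e-01  1.260e-02  5.015e-01]
 [-1.600e-03  1.260e-02 -9.999e-01  6.940e-02]
 [-1.000e+00  3.000e-04  1.600e-03  1.389e-01]
 [ 0.000e+00  0.000e+00  0.000e+00  1.000e+00]]
B [0.5013 0.0356]
```

Call:
arm_command --deltas '[[[0, 0, 0.1, 0, -20, -20, 60], [0, 0, 0.2, 0, -36, -40, 60], [0, 0, 0.2, 0, -40, -70, 60], [0, 0, 0.2, 0, -40, -95, 60], [0, 0, 0.2, 0, -40, -105, 60], [0, 0, 0.2, 0, -40, -106, 60], [0, 0, 0.2, 0, -40, -106, 60]]]'

```text
t: 9.2
position: [0.5017, 0.0343, 0.0332]
ee_rot: [[0.001, 0.976, 0.219], [0.001, 0.219, -0.976], [-1.0, 0.001, -0.0]]
force: [0.5, -0.5, 0.3]
gripper_width: 0.0603
```

Call:
arm_command --deltas '[[[0, 0, 0, 0, -2, -3, 20], [0, 0, 0, 0, -2, -3, 20], [0, 0, 0, 0, -2, -3, 20], [0, 0, 0, 0, -2, -3, 20], [0, 0, 0, 0, -2, -3, 20], [0, 0, 0, 0, -2, 15, 20], [0, 0, 0, 0, -2, 40, 20], [0, 0, 0, 0, -2, 65, 20], [0, 0, 0, 0, -2, 70, 20], [0, 0, 0, 0, -2, 70, 20], [0, 0, 0, 0, -2, 70, 20], [0, 0, 0, 0, -2, 70, 20]]]'

```text
t: 10.4
position: [0.5005, 0.0309, 0.1013]
ee_rot: [[-0.002, 0.976, 0.217], [-0.0, 0.217, -0.976], [-1.0, -0.002, -0.0]]
force: [0.1, -0.9, -0.5]
gripper_width: 0.0319
```

Run:
```python
from h import *
print(np.round(tcp(),4)); snap('wrist','w5'); print(readout.get_state()['force'])
```

```text
[[-1.700e-03  9.761e-01  2.172e-01  5.005e-01]
 [-2.000e-04  2.172e-01 -9.761e-01  3.090e-02]
 [-1.000e+00 -1.700e-03 -2.000e-04  1.013e-01]
 [ 0.000e+00  0.000e+00  0.000e+00  1.000e+00]]
[-0.71692338  0.75268724 -1.53921932]
```

View pics/w5.png

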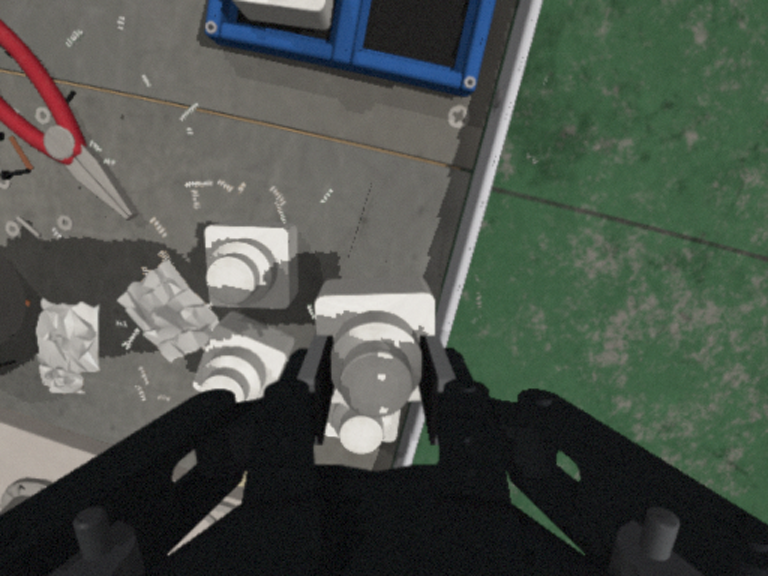

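Call:
arm_command --deltas '[[[0, 0, 0, 0, 20, 40, 20], [0, 0, -0.05, -5, 65, 60, 20], [0, 0, -0.1, -12, 110, 80, 20], [0, 0, -0.15, -20, 155, 80, 20], [0, 0, -0.22, -30, 200, 80, 20], [0, 0, -0.22, -40, 245, 80, 20], [0, 0, -0.22, -48, 285, 80, 20], [0, 0, -0.22, -50, 300, 80, 20], [0, 0, -0.22, -50, 300, 80, 20], [0, 0, -0.22, -50, 300, 80, 20], [0, 0, -0.22, -50, 300, 80, 20]]]'

```text
t: 11.55
position: [0.4517, 0.3294, 0.1817]
ee_rot: [[-0.001, 1.0, -0.003], [-0.002, -0.003, -1.0], [-1.0, -0.001, 0.002]]
force: [-0.2, -0.4, -1.1]
gripper_width: 0.0322
```

Run:
```python
from h import *
print(np.round(tcp(),4)); print(readout.get_state()['force'],readout.get_state()['gripper_width']);snap('wrist','w6');
```

```text
[[-5.000e-04  1.000e+00 -2.800e-03  4.517e-01]
 [-1.700e-03 -2.800e-03 -1.000e+00  3.294e-01]
 [-1.000e+00 -5.000e-04  1.700e-03  1.817e-01]
 [ 0.000e+00  0.000e+00  0.000e+00  1.000e+00]]
[-0.15014054 -0.36698953 -1.1372954 ] 0.03223042271475322
```

View pics/w6.png

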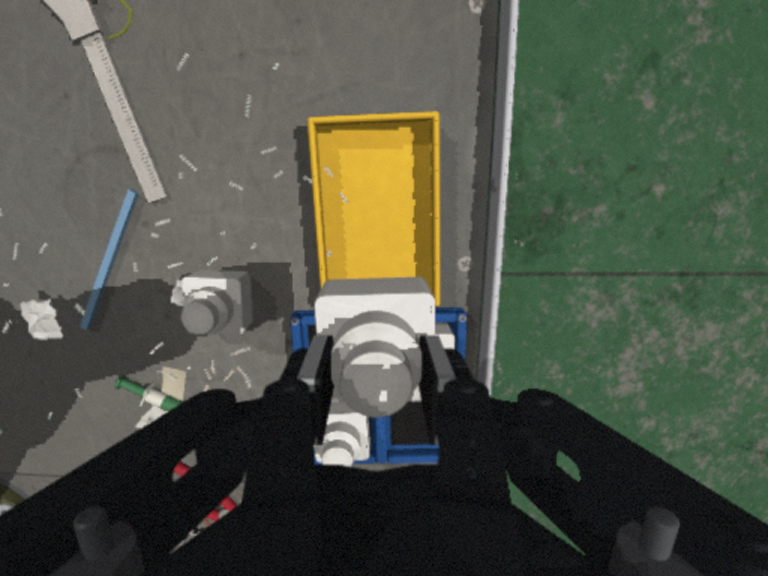

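Run:
```python
from h import *
T=tcp();print(np.round(T[:3,3],4))
T[:3,3]=[.4517,.3294,.1817]
w=lambda p,z: np.round(ray('wrist',(p[0]/1.5,p[1]/1.5),z,T),4)[:2]
for p in [(310,119),(438,113),(320,300),(440,305)]: print(p,w(p,.025))
print('rack',w((295,320),.018),w((463,318),.018))
print('F',w((202,312),.054), [w(p,.026) for p in [(183,275),(240,275),(243,330)]])
```

```text
[0.4518 0.3294 0.1818]
(310, 119) [0.4063 0.4337]
(438, 113) [0.4948 0.4373]
(320, 300) [0.4084 0.3027]
(440, 305) [0.5011 0.2983]
rack [0.3867 0.2838] [0.5211 0.2851]
F [0.3283 0.3029] [array([0.3042, 0.3232]), array([0.3484, 0.323 ]), array([0.3466, 0.2784])]
```

Call:
arm_command --deltas '[[[0, 0, 0.03, 0, 30, -20, 20], [0, 0, 0.03, 0, 55, -50, 20], [0, 0, 0.03, 0, 64, -90, 20], [0, 0, 0.03, 0, 64, -120, 20], [0, 0, 0.03, 0, 64, -138, 20], [0, 0, 0.03, 0, 64, -144, 20], [0, 0, 0.03, 0, 64, -147, 20], [0, 0, 0.03, 0, 64, -147, 20], [0, 0, 0.03, 0, 64, -147, 20]]]'

```text
t: 12.5
position: [0.4518, 0.3954, 0.0365]
ee_rot: [[0.001, 1.0, 0.028], [0.001, 0.028, -1.0], [-1.0, 0.001, -0.001]]
force: [-0.2, 0.1, -1.0]
gripper_width: 0.0321
```

Call:
arm_command --deltas '[[[0, 0, 0, 0, 0, -3, 20], [0, 0, 0, 0, 0, -3, 20], [0, 0, 0, 0, 0, -3, 55], [0, 0, 0, 0, 0, -3, 55], [0, 0, 0, 0, 0, -3, 55], [0, 0, 0, 0, 0, 20, 55], [0, 0, 0, 0, 0, 60, 55], [0, 0, 0, 5, -30, 95, 60], [0, 0, 0, 10, -75, 110, 60], [0, 0, 0, 15, -120, 110, 60], [0, 0, 0, 20, -165, 110, 60], [0, 0, 0, 25, -210, 110, 60]]]'

```text
t: 13.7
position: [0.4761, 0.1833, 0.1455]
ee_rot: [[0.0, 1.0, 0.029], [-0.0, 0.029, -1.0], [-1.0, 0.0, 0.0]]
force: [1.9, -1.7, 0.3]
gripper_width: 0.0601
```

Call:
arm_command --deltas '[[[0, 0, 0.02, 5, -45, 0, 60], [0, 0, 0.05, 10, -90, 0, 60], [0, 0, 0.07, 15, -135, 0, 60], [0, 0, 0.1, 25, -170, 0, 60], [0, 0, 0.1, 26, -184, 0, 60], [0, 0, 0.1, 26, -184, 0, 60], [0, 0, 0.1, 26, -184, 0, 60], [0, 0, 0.1, 26, -184, 0, 60]]]'

```text
t: 14.5
position: [0.5019, 0.0033, 0.1455]
ee_rot: [[0.0, 0.991, 0.131], [0.001, 0.131, -0.991], [-1.0, 0.0, -0.001]]
force: [-1.0, -0.1, 0.1]
gripper_width: 0.06
```

Run:
```python
from h import *
T=tcp(); print(np.round(T,4)); print(readout.get_state()['force']);snap('wrist','w7'); np.save('T.npy',T)
```

```text
[[ 3.000e-04  9.913e-01  1.313e-01  5.019e-01]
 [ 9.000e-04  1.313e-01 -9.913e-01  3.300e-03]
 [-1.000e+00  4.000e-04 -8.000e-04  1.455e-01]
 [ 0.000e+00  0.000e+00  0.000e+00  1.000e+00]]
[-1.04306043 -0.06711831  0.1489595 ]
```

View pics/w7.png

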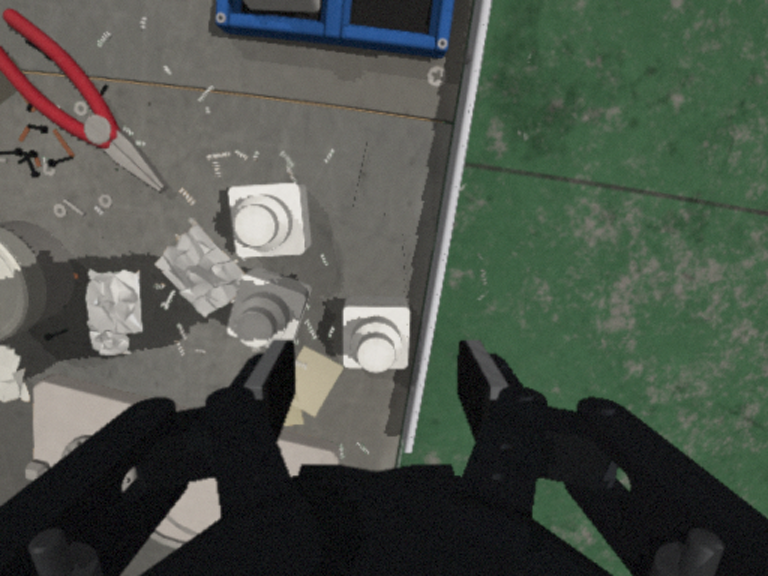

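Run:
```python
from h import *
T=np.load('T.npy')
w=lambda p,z=.054: np.round(ray('wrist',(p[0]/1.5,p[1]/1.5),z,T),4)[:2]
print('C',w((376,354)),'D',w((258,227)),'E',w((258,315)))
```

```text
C [ 0.5073 -0.0382] D [0.4293 0.0315] E [ 0.4324 -0.0222]
```

Call:
arm_command --deltas '[[[0, 0, 0, 2, -15, -30, 60], [0, 0, 0, 4, -30, -60, 60], [0, 0, 0, 4, -40, -90, 60], [0, 0, 0, 4, -41, -105, 60], [0, 0, 0, 4, -41, -113, 60], [0, 0, 0, 4, -41, -114, 60], [0, 0, 0, 4, -41, -114, 60]]]'

```text
t: 15.25
position: [0.5067, -0.0387, 0.0319]
ee_rot: [[0.001, 0.991, 0.13], [0.0, 0.13, -0.991], [-1.0, 0.001, -0.0]]
force: [-0.1, -0.0, 0.2]
gripper_width: 0.0601
```

Call:
arm_command --deltas '[[[0, 0, 0, 0, 0, -1, 20], [0, 0, 0, 0, 0, -1, 20], [0, 0, 0, 0, 0, -1, 20], [0, 0, 0, 0, 0, -1, 20], [0, 0, 0, 0, 0, -1, 20], [0, 0, 0, 0, 0, 15, 20], [0, 0, 0, 0, 0, 40, 20], [0, 0, 0, 0, 10, 65, 20], [0, 0, 0, 0, 40, 80, 20], [0, 0, 0, 0, 40, 80, 20], [0, 0, 0, 0, 40, 80, 20], [0, 0, 0, 0, 40, 80, 20]]]'

```text
t: 16.45
position: [0.5054, -0.0008, 0.1107]
ee_rot: [[-0.002, 0.992, 0.128], [-0.001, 0.128, -0.992], [-1.0, -0.002, 0.001]]
force: [-0.3, -0.4, -5.6]
gripper_width: 0.0319
```

Run:
```python
from h import *
T=tcp(); print(np.round(T,4)); print(readout.get_state()['force']);snap('wrist','w8'); np.save('T.npy',T)
```

```text
[[-1.700e-03  9.918e-01  1.281e-01  5.054e-01]
 [-9.000e-04  1.281e-01 -9.918e-01 -8.000e-04]
 [-1.000e+00 -1.800e-03  7.000e-04  1.107e-01]
 [ 0.000e+00  0.000e+00  0.000e+00  1.000e+00]]
[-0.29680675 -0.38468507 -5.60441853]
```

View pics/w8.png

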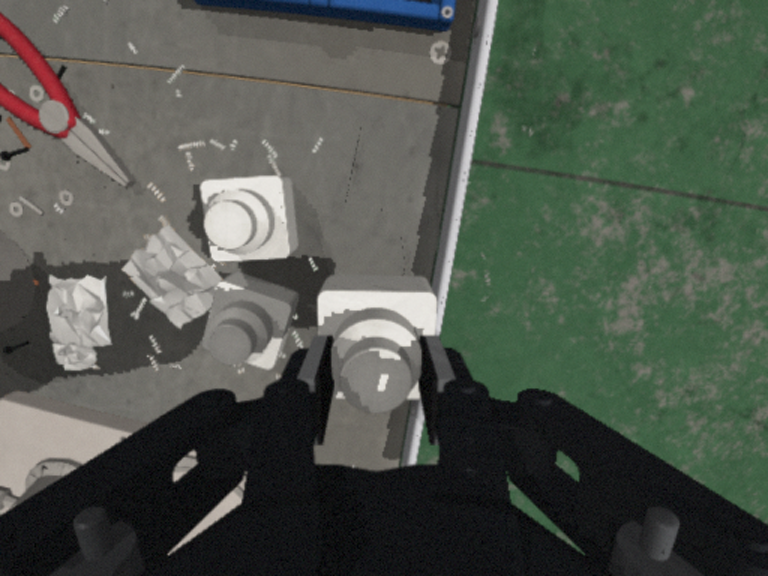

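Call:
arm_command --deltas '[[[0, 0, -0.03, -3, 45, 0, 20], [0, 0, -0.06, -7, 90, 0, 20], [0, 0, -0.11, -11, 135, 0, 20], [0, 0, -0.11, -16, 172, 0, 20], [0, 0, -0.11, -16, 186, -15, 20], [0, 0, -0.11, -16, 186, -40, 20], [0, 0, -0.11, -16, 186, -55, 20], [0, 0, -0.11, -16, 186, -65, 20], [0, 0, -0.11, -16, 186, -70, 20], [0, 0, -0.11, -16, 186, -70, 20]]]'

```text
t: 17.5
position: [0.4901, 0.1857, 0.0408]
ee_rot: [[-0.001, 1.0, 0.018], [-0.0, 0.018, -1.0], [-1.0, -0.001, 0.0]]
force: [-0.8, 0.4, -5.4]
gripper_width: 0.032
```

Lower, release, back off toward D (0.427, 0.032).

Call:
arm_command --deltas '[[[0, 0, 0, 0, 0, -4, 20], [0, 0, 0, 0, 0, -4, 20], [0, 0, 0, 0, 0, -4, 20], [0, 0, 0, 0, 0, -4, 52], [0, 0, 0, 0, 0, -4, 52], [0, 0, 0, 0, 0, -4, 52], [0, 0, 0, 0, 0, 20, 52], [0, 0, 0, 0, 0, 60, 52], [0, 0, 0.05, -20, -30, 100, 60], [0, 0, 0.1, -40, -70, 105, 60], [0, 0, 0.15, -60, -105, 105, 60], [0, 0, 0.15, -61, -115, 105, 60]]]'

```text
t: 18.7
position: [0.4265, 0.0669, 0.1463]
ee_rot: [[-0.002, 0.986, 0.166], [-0.004, 0.166, -0.986], [-1.0, -0.002, 0.004]]
force: [1.5, 0.3, 0.4]
gripper_width: 0.0599
```

Call:
arm_command --deltas '[[[0, 0, 0, 0, 0, 0, 60], [0, 0, 0, 0, 0, 0, 60], [0, 0, 0, 0, 0, 0, 60]]]'

```text
t: 19.0
position: [0.4299, 0.0728, 0.1465]
ee_rot: [[0.001, 0.986, 0.17], [0.001, 0.17, -0.986], [-1.0, 0.001, -0.001]]
force: [0.0, 1.0, -0.4]
gripper_width: 0.0599
```

Run:
```python
from h import *
T=tcp(); print(np.round(T,4)); print(readout.get_state()['force']);snap('wrist','w9'); np.save('T.npy',T)
```

```text
[[ 8.000e-04  9.855e-01  1.695e-01  4.299e-01]
 [ 1.400e-03  1.695e-01 -9.855e-01  7.280e-02]
 [-1.000e+00  1.100e-03 -1.200e-03  1.465e-01]
 [ 0.000e+00  0.000e+00  0.000e+00  1.000e+00]]
[ 0.01003052  0.98329728 -0.42453958]
```

View pics/w9.png

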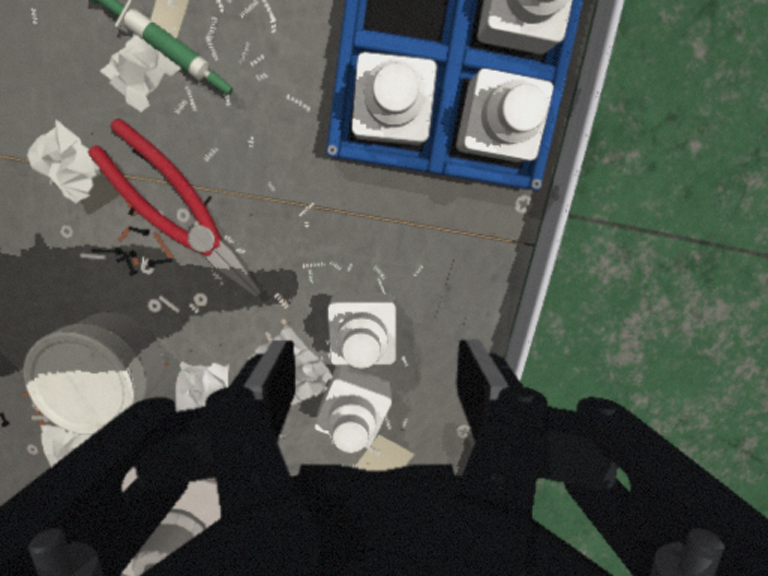

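Run:
```python
from h import *
T=np.load('T.npy')
w=lambda p,z=.054: np.round(ray('wrist',(p[0]/1.5,p[1]/1.5),z,T),4)[:2]
print('D',w((362,351)),w((362,333),.026),'E',w((351,434)))
```

```text
D [0.428  0.0317] [0.427  0.0326] E [ 0.4304 -0.0292]
```

Call:
arm_command --deltas '[[[0, 0, 0, -1, -20, -30, 60], [0, 0, 0, -2, -38, -60, 60], [0, 0, 0, -2, -41, -90, 60], [0, 0, 0, -2, -41, -107, 60], [0, 0, 0, -2, -41, -114, 60], [0, 0, 0, -2, -41, -115, 60], [0, 0, 0, -2, -41, -115, 60], [0, 0, 0, -2, -41, -115, 60]]]'

```text
t: 19.85
position: [0.4278, 0.0306, 0.032]
ee_rot: [[0.001, 0.986, 0.169], [0.0, 0.169, -0.986], [-1.0, 0.001, 0.0]]
force: [0.2, -0.3, 0.1]
gripper_width: 0.0601
```

Call:
arm_command --deltas '[[[0, 0, 0, 0, 0, -1, 20], [0, 0, 0, 0, 0, -1, 20], [0, 0, 0, 0, 0, -1, 20], [0, 0, 0, 0, 0, -1, 20], [0, 0, 0, 0, 0, -1, 20], [0, 0, 0, 0, 0, 15, 20], [0, 0, 0, 0, 0, 40, 20], [0, 0, 0, 0, 0, 70, 20], [0, 0, 0, 0, 0, 90, 20], [0, 0, 0, 0, 0, 90, 20], [0, 0, 0, 0, 0, 90, 20], [0, 0, 0, 0, 0, 90, 20]]]'

```text
t: 21.05
position: [0.4262, 0.0296, 0.1201]
ee_rot: [[-0.002, 0.986, 0.168], [-0.0, 0.168, -0.986], [-1.0, -0.002, 0.0]]
force: [0.0, 0.3, -5.7]
gripper_width: 0.032
```

Run:
```python
from h import *
T=tcp(); print(np.round(T,4)); print(readout.get_state()['force']);snap('wrist','w10'); np.save('T.npy',T);print(readout.get_state()['force'])
```

```text
[[-2.100e-03  9.858e-01  1.679e-01  4.262e-01]
 [-4.000e-04  1.679e-01 -9.858e-01  2.960e-02]
 [-1.000e+00 -2.200e-03  1.000e-04  1.201e-01]
 [ 0.000e+00  0.000e+00  0.000e+00  1.000e+00]]
[ 2.46733348e-03  2.52132555e-01 -5.67837909e+00]
[-0.01285673 -0.43859614 -5.53965348]
```

View pics/w10.png

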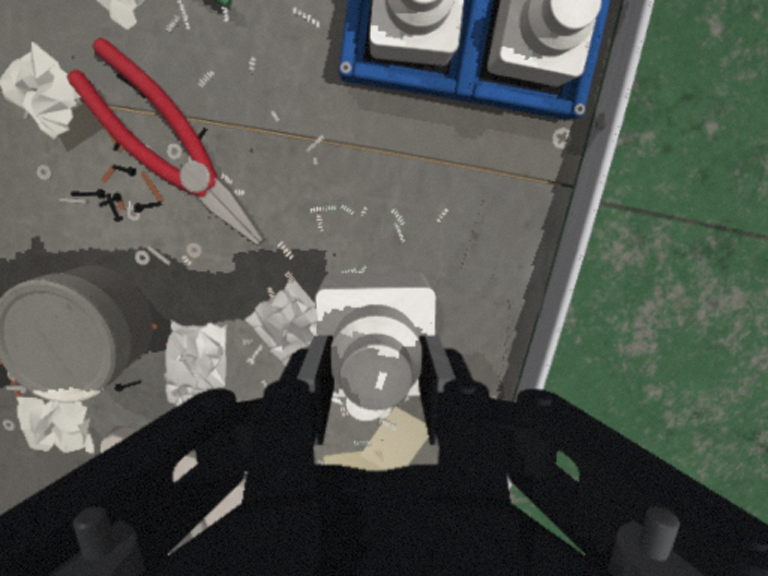

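Call:
arm_command --deltas '[[[0, 0, -0.03, -1, 30, 15, 20], [0, 0, -0.06, -3, 75, 20, 20], [0, 0, -0.1, -4, 120, 20, 20], [0, 0, -0.15, -5, 165, 20, 20], [0, 0, -0.15, -6, 205, 20, 20], [0, 0, -0.15, -6, 222, 10, 20], [0, 0, -0.15, -6, 222, -20, 20], [0, 0, -0.15, -6, 222, -50, 20], [0, 0, -0.15, -6, 222, -70, 20], [0, 0, -0.15, -6, 222, -77, 20], [0, 0, -0.15, -6, 222, -77, 20], [0, 0, -0.15, -6, 222, -77, 20]]]'

```text
t: 22.3
position: [0.4213, 0.2526, 0.0446]
ee_rot: [[0.0, 1.0, 0.019], [0.0, 0.019, -1.0], [-1.0, 0.0, -0.0]]
force: [-0.2, 1.1, -5.5]
gripper_width: 0.0316
```

Call:
arm_command --deltas '[[[0, 0, 0, 0, 0, -5, 20], [0, 0, 0, 0, 0, -7.5, 20], [0, 0, 0, 0, 0, -7.5, 20], [0, 0, 0, 0, 0, -7.5, 52], [0, 0, 0, 0, 0, -7.5, 52], [0, 0, 0, 0, 0, -7.5, 52], [0, 0, 0, 0, 0, 20, 52], [0, 0, 0, 0, 0, 60, 52], [0, 0, 0, -25, 20, 95, 60], [0, 0, 0, -60, 50, 103, 60], [0, 0, 0, -92, 85, 103, 60], [0, 0, 0, -92, 85, 103, 60]]]'

```text
t: 23.5
position: [0.3244, 0.3429, 0.1491]
ee_rot: [[0.001, 1.0, 0.029], [0.005, 0.029, -1.0], [-1.0, 0.001, -0.005]]
force: [-0.2, -0.5, -0.3]
gripper_width: 0.0601
```

Call:
arm_command --deltas '[[[0, 0, 0, 0, 0, 0, 60], [0, 0, 0, 0, 0, 0, 60], [0, 0, 0, 0, 0, 0, 60]]]'

```text
t: 23.8
position: [0.3302, 0.336, 0.1469]
ee_rot: [[-0.0, 1.0, 0.017], [-0.001, 0.017, -1.0], [-1.0, -0.0, 0.001]]
force: [-0.9, -0.2, -0.7]
gripper_width: 0.0601
```

Run:
```python
from h import *
T=tcp(); print(np.round(T,4)); print(readout.get_state()['force']);snap('wrist','w11'); np.save('T.npy',T)
snap('top','top1')
```

```text
[[-3.000e-04  9.999e-01  1.650e-02  3.302e-01]
 [-9.000e-04  1.650e-02 -9.999e-01  3.360e-01]
 [-1.000e+00 -3.000e-04  9.000e-04  1.469e-01]
 [ 0.000e+00  0.000e+00  0.000e+00  1.000e+00]]
[-0.85801129 -0.15314927 -0.68320848]
```

View pics/w11.png

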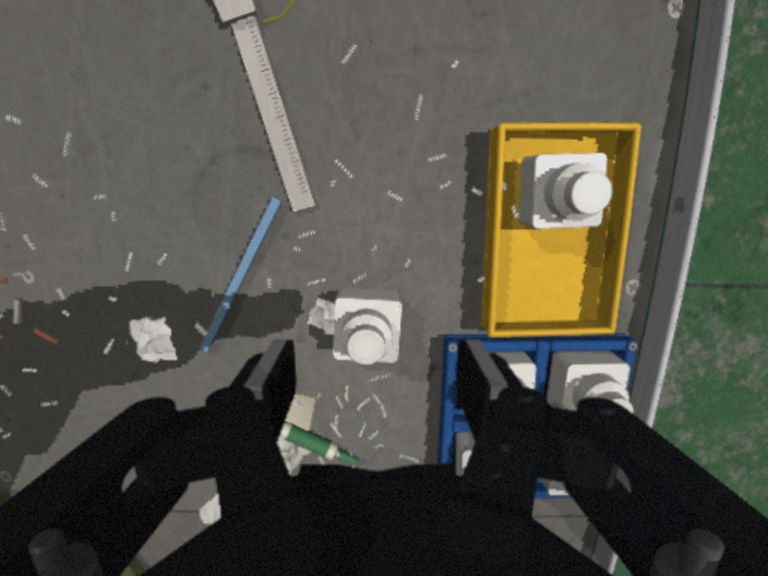

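View pics/top1.png

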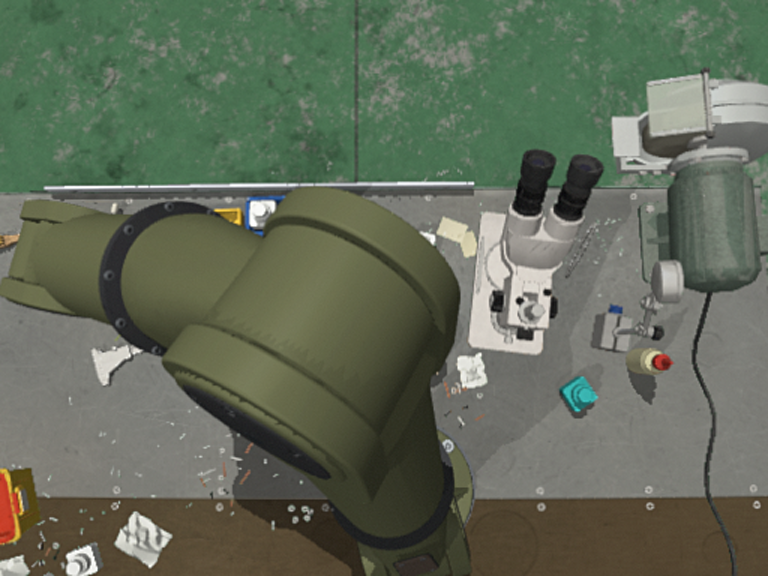

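Run:
```python
from h import *
T=np.load('T.npy')
w=lambda p,z=.054: np.round(ray('wrist',(p[0]/1.5,p[1]/1.5),z,T),4)[:2]
print('F',w((366,345)),w((367,326),.026))
print('B',w((587,192),.057)); P=[w(p,.025) for p in [(500,125),(639,125),(615,334),(485,334)]]; print('tray',P,np.mean(P,0))
```

```text
F [0.3244 0.2993] [0.3244 0.3013]
B [0.4488 0.3957]
tray [array([0.4049, 0.4338]), array([0.4935, 0.4372]), array([0.5009, 0.2972]), array([0.407 , 0.2962])] [0.451575 0.3661  ]
```

Call:
arm_command --deltas '[[[0, 0, 0, -3, -20, -30, 60], [0, 0, 0, -5, -34, -60, 60], [0, 0, 0, -5, -37, -90, 60], [0, 0, 0, -5, -37, -107, 60], [0, 0, 0, -5, -37, -114, 60], [0, 0, 0, -5, -37, -115, 60], [0, 0, 0, -5, -37, -115, 60], [0, 0, 0, -5, -37, -115, 60]]]'

```text
t: 24.7
position: [0.3246, 0.3007, 0.0331]
ee_rot: [[0.001, 1.0, 0.019], [0.001, 0.019, -1.0], [-1.0, 0.001, -0.001]]
force: [-0.5, 0.4, 0.7]
gripper_width: 0.0598
```

Call:
arm_command --deltas '[[[0, 0, 0, 0, 0, -1, 20], [0, 0, 0, 0, 0, -1, 20], [0, 0, 0, 0, 0, -1, 20], [0, 0, 0, 0, 0, -1, 20], [0, 0, 0, 0, 0, -1, 20], [0, 0, 0, 0, 0, 15, 20], [0, 0, 0, 0, 0, 40, 20], [0, 0, 0, 0, 0, 70, 20], [0, 0, 0, 0, 0, 80, 20], [0, 0, 0, 0, 0, 80, 20], [0, 0, 0, 0, 0, 80, 20], [0, 0, 0, 0, 0, 80, 20]]]'

```text
t: 25.9
position: [0.3237, 0.2993, 0.1111]
ee_rot: [[-0.002, 1.0, 0.019], [-0.002, 0.019, -1.0], [-1.0, -0.002, 0.002]]
force: [0.2, 0.0, -5.2]
gripper_width: 0.0319
```

Run:
```python
from h import *
T=tcp(); print(np.round(T,4)); print(readout.get_state()['force']);snap('wrist','w12'); np.save('T.npy',T);print(readout.get_state()['force'])
```

```text
[[-0.0015  0.9998  0.0189  0.3237]
 [-0.0016  0.0189 -0.9998  0.2993]
 [-1.     -0.0016  0.0015  0.1111]
 [ 0.      0.      0.      1.    ]]
[ 0.17082275  0.02961138 -5.19049012]
[-0.39380311  0.83625929 -6.38744583]
```

View pics/w12.png

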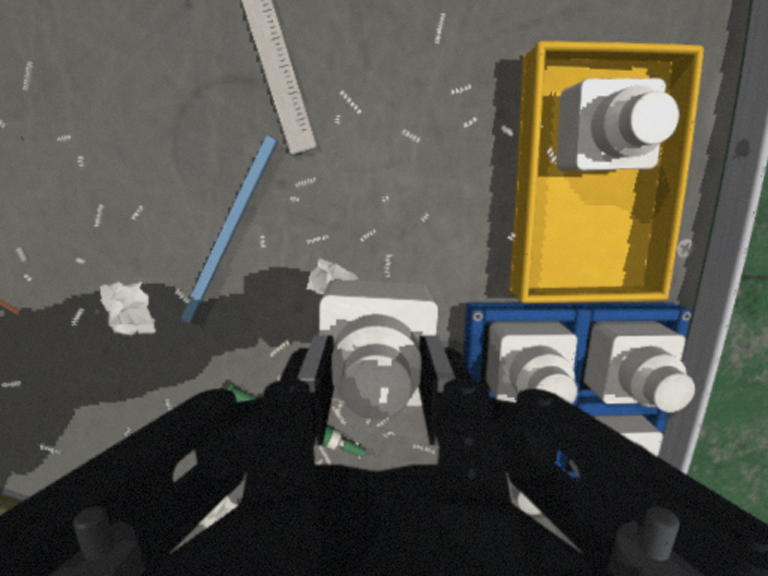

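Call:
arm_command --deltas '[[[0, 0, 0, 0, 0, -30, 20], [0, 0, 0, 0, 0, -60, 20], [0, 0, 0, 0, 0, -75, 20], [0, 0, 0, 0, 0, -79, 20], [0, 0, 0, 0, 0, -80, 20], [0, 0, 0, 0, 0, -80, 20], [0, 0, 0, 0, 0, -80, 20]]]'

```text
t: 26.65
position: [0.3241, 0.3004, 0.0323]
ee_rot: [[-0.0, 1.0, 0.019], [0.0, 0.019, -1.0], [-1.0, -0.0, -0.0]]
force: [0.8, 0.4, -6.2]
gripper_width: 0.032
```

Call:
arm_command --deltas '[[[0, 0, 0, 0, 0, -1.5, 20], [0, 0, 0, 0, 0, -1.5, 20], [0, 0, 0, 0, 0, -1.5, 55], [0, 0, 0, 0, 0, -1.5, 55], [0, 0, 0, 0, 0, -1.5, 55], [0, 0, 0, 0, 0, 20, 55], [0, 0, 0, 0, 0, 60, 55], [0, 0, -0.03, 12, -35, 90, 60], [0, 0, -0.06, 27, -75, 110, 60], [0, 0, -0.09, 42, -115, 110, 60], [0, 0, -0.12, 57, -155, 110, 60], [0, 0, -0.15, 72, -195, 110, 60]]]'

```text
t: 27.85
position: [0.3968, 0.1035, 0.1426]
ee_rot: [[0.001, 0.991, -0.132], [0.0, -0.132, -0.991], [-1.0, 0.001, -0.0]]
force: [1.1, 0.2, 0.6]
gripper_width: 0.0598
```

Call:
arm_command --deltas '[[[0, 0, -0.04, 15, -40, 0, 60], [0, 0, -0.08, 30, -80, 0, 60], [0, 0, -0.08, 34, -96, 0, 60], [0, 0, -0.08, 34, -96, 0, 60], [0, 0, -0.08, 34, -96, 0, 60], [0, 0, -0.08, 34, -96, 0, 60]]]'

```text
t: 28.45
position: [0.43, 0.0104, 0.1424]
ee_rot: [[0.0, 0.978, -0.208], [0.001, -0.208, -0.978], [-1.0, 0.0, -0.001]]
force: [0.2, -0.3, -0.6]
gripper_width: 0.0598
```

Run:
```python
from h import *
T=tcp(); print(np.round(T,4)); print(readout.get_state()['force']);snap('wrist','w13'); np.save('T.npy',T);print(readout.get_state()['force'])
```

```text
[[ 2.000e-04  9.782e-01 -2.076e-01  4.300e-01]
 [ 5.000e-04 -2.076e-01 -9.782e-01  1.040e-02]
 [-1.000e+00  1.000e-04 -5.000e-04  1.424e-01]
 [ 0.000e+00  0.000e+00  0.000e+00  1.000e+00]]
[ 0.18750203 -0.34602933 -0.56334778]
[ 0.55158772 -0.29109513 -0.58745276]
```

View pics/w13.png

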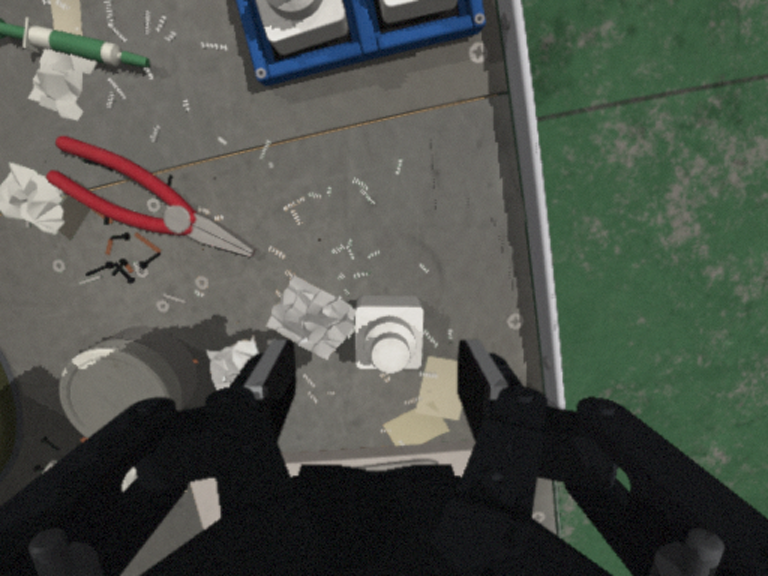

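Run:
```python
from h import *
T=np.load('T.npy')
w=lambda p,z=.054: np.round(ray('wrist',(p[0]/1.5,p[1]/1.5),z,T),4)[:2]
print('E',w((390,353)),w((389,334),.026))
```

```text
E [ 0.4303 -0.0304] [ 0.4309 -0.0291]
```

Call:
arm_command --deltas '[[[0, 0, 0, 0, -20, -30, 60], [0, 0, 0, 0, -36, -60, 60], [0, 0, 0, 0, -40, -90, 60], [0, 0, 0, 0, -40, -105, 60], [0, 0, 0, 0, -40, -111, 60], [0, 0, 0, 0, -40, -111, 60], [0, 0, 0, 0, -40, -111, 60]]]'

```text
t: 29.2
position: [0.4307, -0.0301, 0.0319]
ee_rot: [[0.001, 0.978, -0.208], [0.0, -0.208, -0.978], [-1.0, 0.001, -0.0]]
force: [0.3, -0.4, 0.8]
gripper_width: 0.0599
```

Call:
arm_command --deltas '[[[0, 0, 0, 0, 0, -1, 20], [0, 0, 0, 0, 0, -1, 20], [0, 0, 0, 0, 0, -1, 20], [0, 0, 0, 0, 0, -1, 20], [0, 0, 0, 0, 0, -1, 20], [0, 0, 0, 0, 0, 15, 20], [0, 0, 0, 0, 0, 40, 20], [0, 0, 0, 0, 0, 70, 20], [0, 0, 0, 0, 0, 80, 20], [0, 0, 0, 0, 0, 80, 20], [0, 0, 0, 0, 0, 80, 20], [0, 0, 0, 0, 0, 80, 20]]]'

```text
t: 30.4
position: [0.4295, -0.0311, 0.1103]
ee_rot: [[-0.002, 0.978, -0.21], [0.0, -0.21, -0.978], [-1.0, -0.002, 0.0]]
force: [-0.4, -0.4, 0.3]
gripper_width: 0.0323
```

Run:
```python
from h import *
T=tcp(); print(np.round(T,4)); print(readout.get_state()['force']);snap('wrist','w14'); np.save('T.npy',T);print(readout.get_state()['force'])
```

```text
[[-1.700e-03  9.778e-01 -2.095e-01  4.295e-01]
 [ 0.000e+00 -2.095e-01 -9.778e-01 -3.110e-02]
 [-1.000e+00 -1.700e-03  3.000e-04  1.103e-01]
 [ 0.000e+00  0.000e+00  0.000e+00  1.000e+00]]
[-0.41625864 -0.40776082  0.25133846]
[-0.3158698   0.00694006  0.03104369]
```

View pics/w14.png

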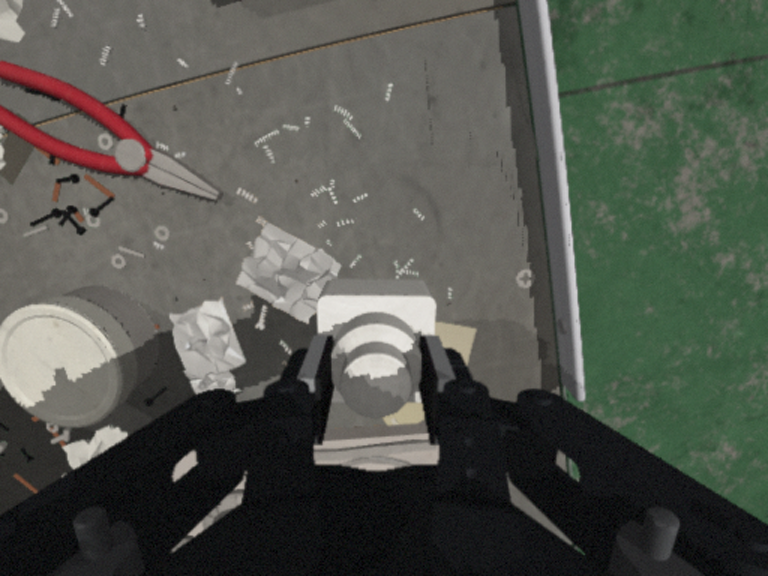

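Call:
arm_command --deltas '[[[0, 0, 0, 0, 15, 40, 20], [0, 0, 0.03, 2, 60, 50, 20], [0, 0, 0.06, 5, 105, 50, 20], [0, 0, 0.1, 8, 150, 50, 20], [0, 0, 0.13, 11, 195, 50, 20], [0, 0, 0.17, 14, 240, 50, 20], [0, 0, 0.2, 17, 285, 50, 20], [0, 0, 0.24, 20, 325, 50, 20], [0, 0, 0.24, 23, 360, 50, 20], [0, 0, 0.24, 23, 369, 50, 20], [0, 0, 0.24, 23, 369, 40, 20], [0, 0, 0.24, 23, 369, 40, 20]]]'

```text
t: 31.65
position: [0.4526, 0.3359, 0.1489]
ee_rot: [[-0.003, 1.0, 0.029], [-0.004, 0.029, -1.0], [-1.0, -0.003, 0.004]]
force: [-0.6, -0.1, -0.9]
gripper_width: 0.0326
```

Run:
```python
from h import *
for i in range(4):
    T=tcp(); print(np.round(T[:3,3],4)); print(readout.get_state()['force'])
    if i<2: snap('wrist','w15%d'%i)
    else: finder.boxes_of('wrist','holder_1_mid')
```

```text
[0.4526 0.3359 0.1489]
[-0.55320124 -0.10694876 -0.89558288]
[0.4529 0.3357 0.1496]
[ 0.35255081 -0.78986821 -1.31842366]
[0.4533 0.3359 0.1503]
[ 0.28893854 -0.06044489 -1.04396604]
[0.4535 0.3362 0.1508]
[-0.37256011 -0.38272842 -1.34653891]
```

View pics/w151.png

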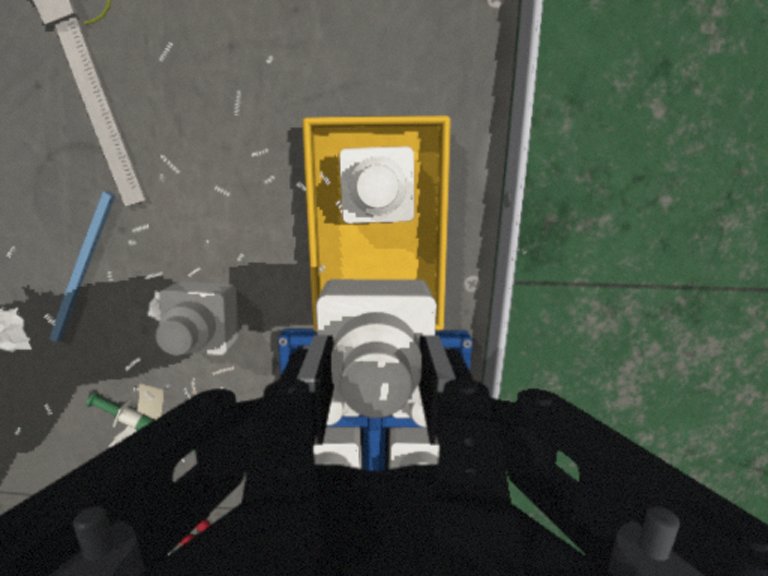

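Call:
arm_command --deltas '[[[0, 0, 0, 0, 1, -30, 20], [0, 0, 0, 0, 1, -65, 20], [0, 0, 0, 0, 1, -95, 20], [0, 0, 0, 0, 1, -108, 20], [0, 0, 0, 0, 1, -114, 20], [0, 0, 0, 0, 1, -116, 20], [0, 0, 0, 0, 1, -116, 20], [0, 0, 0, 0, 1, -116, 20]]]'

```text
t: 32.65
position: [0.4538, 0.3397, 0.0365]
ee_rot: [[0.002, 1.0, 0.029], [0.001, 0.029, -1.0], [-1.0, 0.002, -0.001]]
force: [0.8, 0.5, -1.6]
gripper_width: 0.0325
```

Call:
arm_command --deltas '[[[0, 0, 0, 0, 0, -3, 20], [0, 0, 0, 0, 0, -3, 20], [0, 0, 0, 0, 0, -3, 52], [0, 0, 0, 0, 0, -3, 52], [0, 0, 0, 0, 0, -3, 52], [0, 0, 0, 0, 0, 20, 52], [0, 0, 0, 0, 0, 60, 52], [0, 0, 0, 0, 0, 105, 60], [0, 0, 0, -20, 10, 150, 60], [0, 0, 0, -40, 20, 190, 60], [0, 0, 0, -70, 35, 220, 60], [0, 0, 0, -100, 50, 250, 60]]]'

```text
t: 33.85
position: [0.3522, 0.3894, 0.2868]
ee_rot: [[0.0, 1.0, 0.028], [0.001, 0.028, -1.0], [-1.0, 0.0, -0.001]]
force: [-0.5, 1.0, -0.8]
gripper_width: 0.0598
```

Call:
arm_command --deltas '[[[0, 0, 0.05, -40, 15, 10, 60], [0, 0, 0.1, -80, 30, 20, 60], [0, 0, 0.2, -120, 45, 30, 60], [0, 0, 0.3, -160, 60, 40, 60], [0, 0, 0.4, -200, 70, 40, 60], [0, 0, 0.5, -240, 80, 40, 60], [0, 0, 0.5, -280, 85, 40, 60], [0, 0, 0.5, -300, 85, 40, 60], [0, 0, 0.5, -300, 85, 40, 60], [0, 0, 0.5, -300, 85, 40, 60]]]'

```text
t: 34.85
position: [0.0534, 0.4741, 0.3252]
ee_rot: [[0.001, 0.863, 0.505], [-0.0, 0.505, -0.863], [-1.0, 0.001, 0.001]]
force: [0.3, -0.1, -0.1]
gripper_width: 0.06
```

Run:
```python
from h import *
T=tcp(); print(np.round(T,4)); print(readout.get_state()['force']);snap('wrist','w16'); np.save('T.npy',T);print(readout.get_state()['joint_positions'])
```

```text
[[ 8.000e-04  8.629e-01  5.053e-01  5.340e-02]
 [-3.000e-04  5.053e-01 -8.629e-01  4.741e-01]
 [-1.000e+00  5.000e-04  6.000e-04  3.252e-01]
 [ 0.000e+00  0.000e+00  0.000e+00  1.000e+00]]
[ 0.28667017 -0.14992774 -0.05891631]
[-40.22744613  19.28265958 -64.09090256  97.1658181   17.94921221
  74.91143583 -77.57250621]
```

View pics/w16.png

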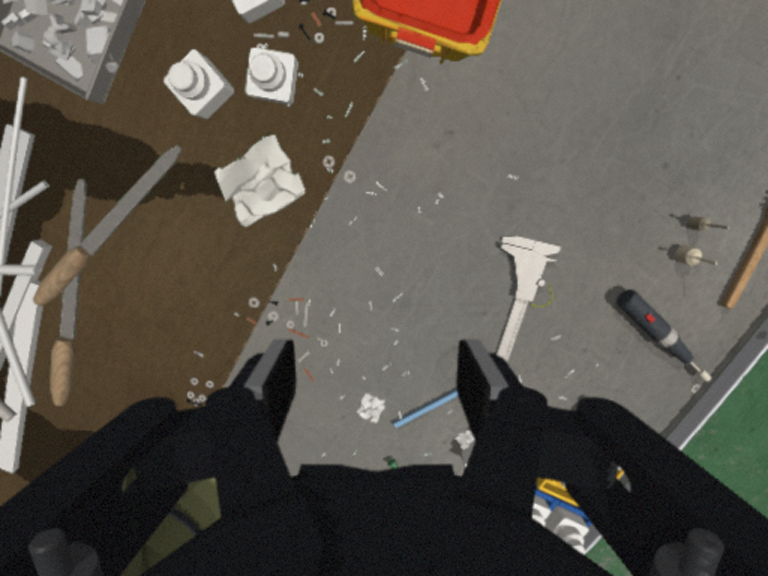

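Run:
```python
from h import *
a=cv2.imread('pics/w16.png')
cv2.imwrite('pics/z5.png',cv2.resize(a[0:130,140:340],None,fx=4,fy=4,interpolation=cv2.INTER_CUBIC))
T=np.load('T.npy')
w=lambda p,z=.054: np.round(ray('wrist',(p[0]/1.5,p[1]/1.5),z,T),4)[:2]
print(w((267,70)),w((182,76)))
```

```text
[-0.1176  0.5634] [-0.1863  0.5191]
```

View pics/z5.png

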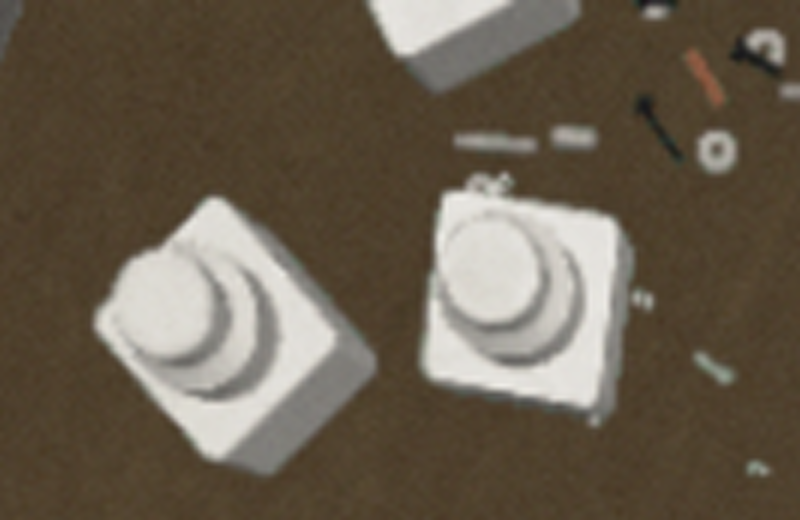

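Call:
arm_command --deltas '[[[0, 0, 0.1, -25, 5, 0, 60], [0, 0, 0.2, -50, 10, 0, 60], [0, 0, 0.3, -75, 15, 0, 60], [0, 0, 0.4, -100, 20, 0, 60], [0, 0, 0.5, -125, 25, 0, 60], [0, 0, 0.6, -150, 30, 0, 60], [0, 0, 0.6, -160, 35, 0, 60], [0, 0, 0.6, -160, 35, 0, 60], [0, 0, 0.6, -160, 35, 0, 60]]]'

```text
t: 35.8
position: [-0.1053, 0.5094, 0.3248]
ee_rot: [[0.001, 0.43, 0.903], [-0.001, 0.903, -0.43], [-1.0, -0.001, 0.001]]
force: [0.7, -0.0, 0.4]
gripper_width: 0.0599
```

Run:
```python
from h import *
T=tcp(); print(np.round(T,4)); print(readout.get_state()['force']);snap('wrist','w17'); np.save('T.npy',T);print(readout.get_state()['joint_positions'])
for l in ['holder_1_mid','racked_1_mid']:
  print(l,[(np.round(d['position'],3).tolist(),round(d['confidence'],2)) for d in finder.spot_point('wrist',l)])
  print(l,[(np.round(d['position'],3).tolist(),round(d['confidence'],2)) for d in finder.boxes_of('wrist',l)])
snap('scene','scene1'); snap('top','top2')
```

```text
[[ 5.000e-04  4.295e-01  9.031e-01 -1.053e-01]
 [-9.000e-04  9.031e-01 -4.295e-01  5.094e-01]
 [-1.000e+00 -6.000e-04  9.000e-04  3.248e-01]
 [ 0.000e+00  0.000e+00  0.000e+00  1.000e+00]]
[ 0.69041282 -0.0208139   0.43284859]
[-59.72933159  26.89836647 -70.37576329  91.56476768  25.6554289
  79.90584438 -68.2414848 ]
holder_1_mid []
holder_1_mid []
racked_1_mid []
racked_1_mid []
```

View pics/w17.png

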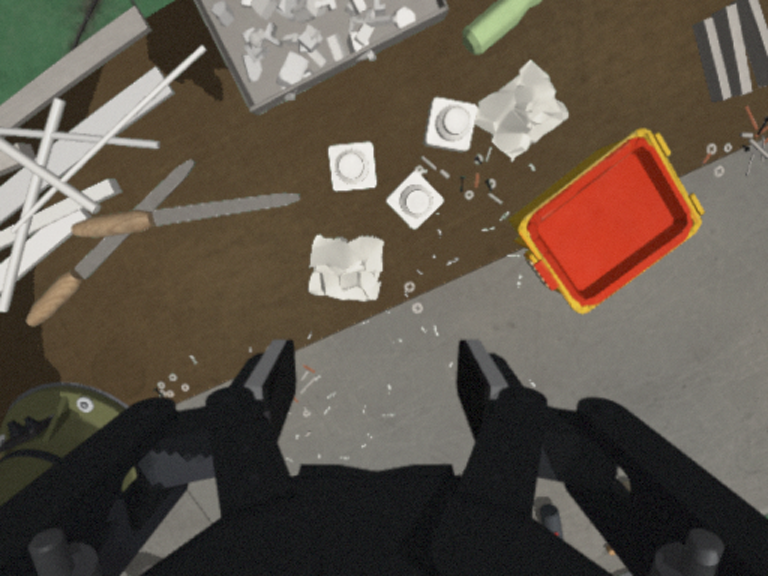

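View pics/top2.png

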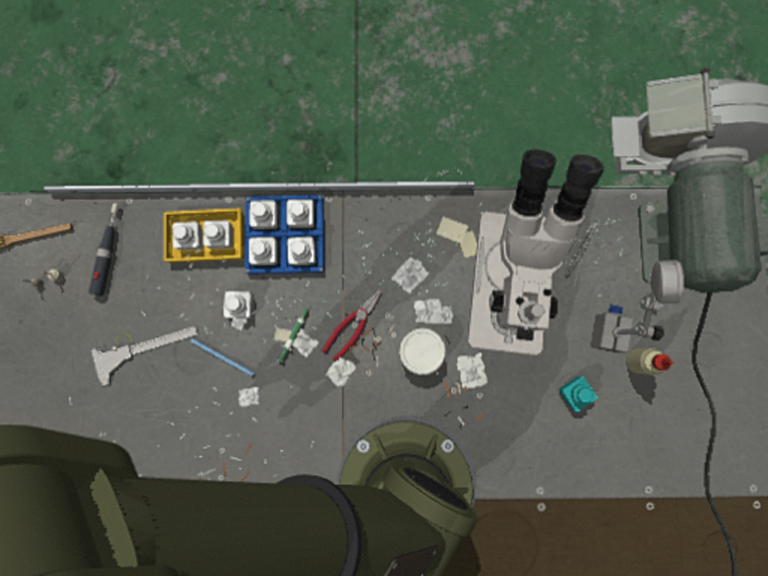

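View pics/scene1.png

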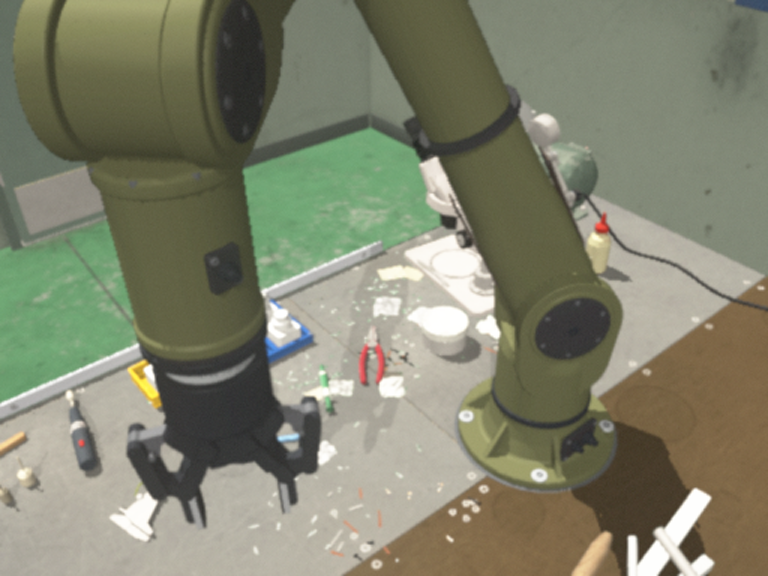

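Run:
```python
from h import *
a=cv2.imread('pics/w17.png')
cv2.imwrite('pics/z6.png',cv2.resize(a[80:240,300:500],None,fx=4,fy=4,interpolation=cv2.INTER_CUBIC))
T=np.load('T.npy')
print(np.round((T@optics.get_calibration('wrist')['mount'])[:3,3],3))
w=lambda p,z=.054: np.round(ray('wrist',(p[0]/1.5,p[1]/1.5),z,T),4)[:2]
for p in [(417,201),(351,165),(456,120)]: print(w(p))
b=cv2.imread('pics/top2.png')
cv2.imwrite('pics/z7.png',cv2.resize(b[180:340,150:350],None,fx=4,fy=4,interpolation=cv2.INTER_CUBIC))
```

```text
[-0.166  0.537  0.468]
[-0.1262  0.5638]
[-0.1857  0.5196]
[-0.1802  0.6289]
```

View pics/z6.png

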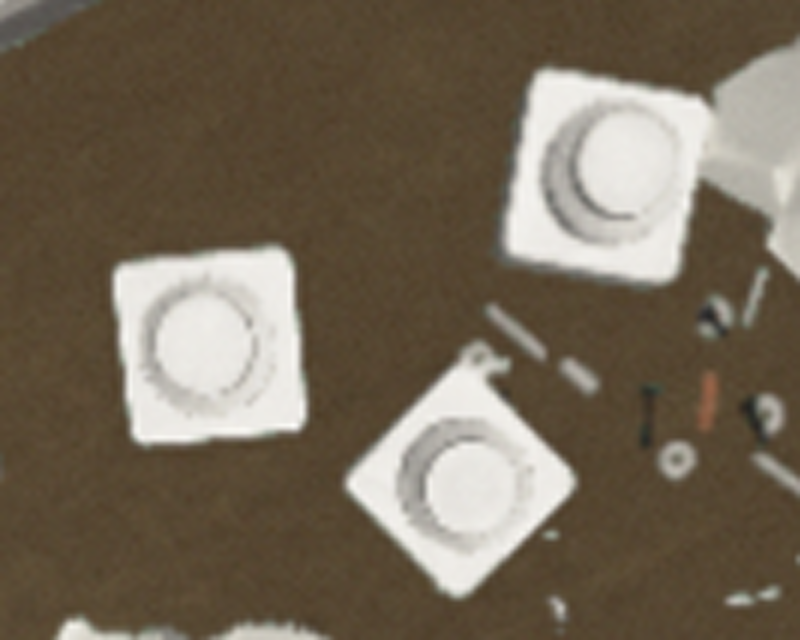

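View pics/z7.png

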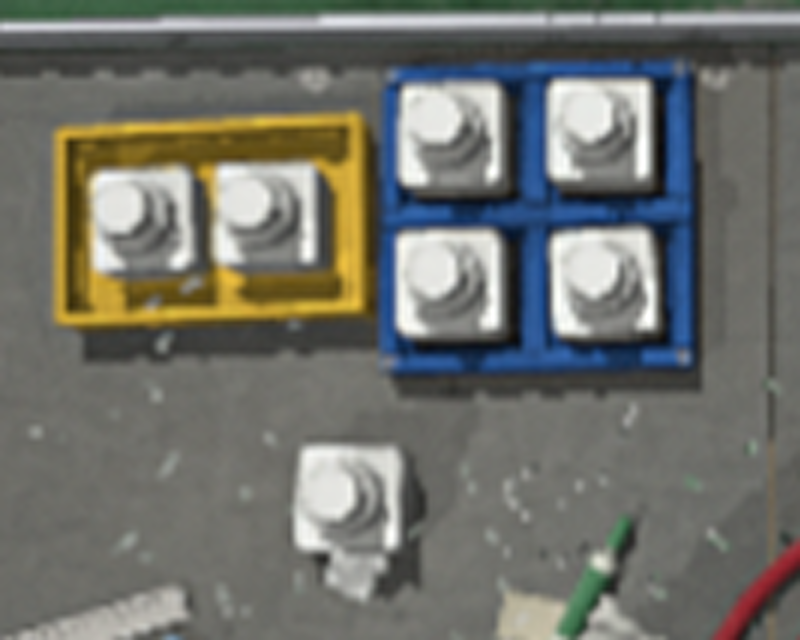

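Call:
arm_command --deltas '[[[0, 0, -0.1, 40, -10, 10, 60], [0, 0, -0.2, 85, -20, 20, 60], [0, 0, -0.3, 130, -30, 30, 60], [0, 0, -0.4, 175, -40, 30, 60], [0, 0, -0.5, 220, -50, 30, 60], [0, 0, -0.6, 265, -70, 30, 60], [0, 0, -0.7, 310, -100, 30, 60], [0, 0, -0.8, 350, -130, 30, 60], [0, 0, -0.9, 390, -160, 30, 60], [0, 0, -1.0, 430, -185, 30, 60], [0, 0, -1.1, 460, -195, 30, 60], [0, 0, -1.1, 490, -200, 30, 60]]]'

```text
t: 37.35
position: [0.3852, 0.3069, 0.3555]
ee_rot: [[0.001, 1.0, 0.022], [-0.001, 0.022, -1.0], [-1.0, 0.001, 0.001]]
force: [0.4, 0.8, 0.0]
gripper_width: 0.06
```

Call:
arm_command --deltas '[[[0, 0, 0, 20, -40, -40, 60], [0, 0, 0, 40, -60, -60, 60], [0, 0, 0, 40, -70, -60, 60], [0, 0, 0, 40, -70, -60, 60], [0, 0, 0, 40, -70, -60, 60], [0, 0, 0, 40, -70, -60, 60]]]'

```text
t: 37.95
position: [0.4226, 0.2409, 0.2964]
ee_rot: [[0.002, 1.0, 0.031], [0.001, 0.031, -1.0], [-1.0, 0.002, -0.001]]
force: [0.1, 0.6, 0.1]
gripper_width: 0.0601
```

Run:
```python
from h import *
T=tcp(); print(np.round(T,4)); print(readout.get_state()['force']);snap('wrist','w18'); np.save('T.npy',T)
```

```text
[[ 0.0017  0.9995  0.0313  0.4226]
 [ 0.0014  0.0313 -0.9995  0.2409]
 [-1.      0.0018 -0.0014  0.2964]
 [ 0.      0.      0.      1.    ]]
[0.07980495 0.6421964  0.13980296]
```

View pics/w18.png

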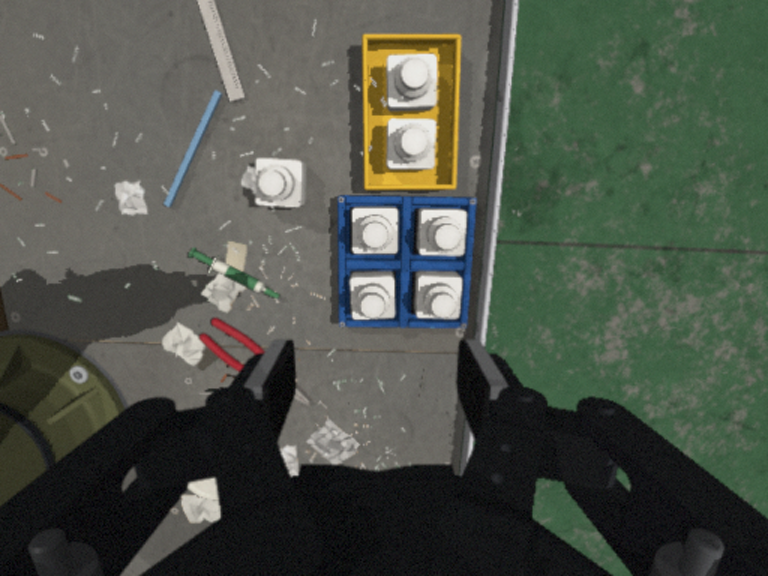

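Run:
```python
from h import *
T=np.load('T.npy')
w=lambda p,z: np.round(ray('wrist',(p[0]/1.5,p[1]/1.5),z,T),4)[:2]
for n,p,z in [('D',(375,231),.06),('A',(445,234),.06),('racked',(373,299),.06),('C',(440,299),.06),('B',(413,77),.057),('E',(412,145),.057),('F',(272,183),.054)]: print(n,w(p,z))
R=[w(p,.018) for p in [(341,200),(474,200),(463,329),(342,325)]]; print(R,np.mean(R,0))
P=[w(p,.025) for p in [(364,36),(460,36),(455,187),(366,188)]]; print(np.mean(P,0))
```

```text
D [0.4217 0.2573]
A [0.4872 0.2566]
racked [0.4218 0.1911]
C [0.4871 0.1931]
B [0.4505 0.3919]
E [0.4524 0.3352]
F [0.3252 0.2982]
[array([0.3863, 0.2824]), array([0.5218, 0.2869]), array([0.5226, 0.1467]), array([0.3887, 0.1474])] [0.45485 0.21585]
[0.4531   0.365975]
```

Run:
```python
from h import *
print(readout.get_state()['t'],ctrl.hand_in())
```

```text
the job is handed in; nothing more can be done
38.0 None
```

I lifted and weighed the six white holders standing loose in front of the robot, sorted them, and handed the job in at about 38 s of the 210 s. It reported no verdict.

- **Solid (4.7 to 5.7 N when lifted):** four holders. Three went into the three empty rack pockets. The fourth was spare, so I set it back down at its own spot, about 0.15 m from the rack centre and 0.14 m from the tray centre. The holder already in the rack was not touched.
- **Hollow (about 1.1 to 1.3 N):** two holders, both standing in the yellow tray about 28 mm either side of its middle. One of them first read near 0 N; three further readings after the carry to the tray gave −1.0 to −1.3 N.
- **Last checks:** the final wrist picture shows all four pockets filled, both hollow holders upright and the spare upright. The gripper was empty and about 0.3 m up. In the last numbers the pocketed holders read within about 8 mm of the pocket centres. The untouched racked one shows about the same offset, so most of that is probably camera error.
- **Measurements that disagreed:** the first wrist picture put things 5 to 10 mm too far in x, compared with the top camera and later pictures. I used the closer pictures instead.
- **Not verified:** three more pieces of the same shape and size stand on the brown surface beside the robot. I left them alone and did not weigh them. At most seven loose holders can exist, so at least two of these are not part of the job. A third hollow one could not have fitted in the tray, so I took any true seventh to be a solid spare already standing clear.
- **Turquoise look-alike:** I did not touch it.

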